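# Unstack the labware in the fume hood and set up the bench

## Robot

A 6-joint arm with a two-finger parallel gripper is mounted at the origin on the work surface. World frame = base frame: x ahead of the robot, y to its left, z up, the work surface at z = 0. Lengths are in m, angles in rad, forces in N, time in s.
With the tool pointing down it reaches from about 0.35 to 0.975 m from the base axis. Payload 4.9 kg.
Tool frame: the origin (TCP) lies at the very end of the fingers, on their centre line; the grasp point (between the pads) lies 19 mm behind it; x points along the fingers, y is the direction in which the jaws open and shut, and the axes are right-handed (so a half turn about x gives the same grasp; the last joint's range is limited). The gripper opens to 85 mm and grips with 20 to 120 N. Pads are 22 mm wide; open, the fingers measure 114 mm over their backs; the gripper's body (76 mm by 85 mm) begins 54 mm behind the grasp point. The pads swing forward as they close: fully open they stand 13 mm farther back than shut.
Start: joints at [1.086, 0.053, 1.613, -0, 1.476, -0.119], TCP at [0.224, 0.584, 0.231] pointing down, gripper open.
Joint ranges: [-3.01, 3.01], [-1.01, 2.22], [0.06, 2.58], [-1.02, 4.17], [0.09, 2.62], [-3.14, 3.14]. Speed limits (rad/s): [2.57, 2.57, 3.14, 3.14, 3.14, 3.14].

## Interface

Orientations are given as a rotation vector (axis times angle).
In Python, from station import ctrl, get_image, calibration, finish_job, search_frame, cut_out, mark_of gives the robot as it stands. The module is installed in compiled form; this text tells all that it offers.
- The arm moves only by the tool arm_command, never from a script. Its argument "plan" is a list that holds one entry, the list of rows, each a list of 7 numbers: the shift along the tool's x, y, z in m, then the turn, a rotation vector about the tool's x, y, z in degrees, then the finger opening in m, from 0 to 0.0854. A call has 1 to 20 rows; each row shifts and turns the pose as measured when the row begins, along the tool's axes as they then stand; what a row does not reach is not made up. A row lasts 1/12 s, in which the tool goes at most 41.7 mm and 7.16 degrees, less where a joint would pass 70% of its speed; a pose out of reach is approached as far as the arm can. A call with a gripper value outside its range is refused whole. The fingers move at their own pace and stop on an object; "squeeze" is the grip in N (left out, the last holds). Time passes only in rows, so rows that do not move let the fingers close. It gives the time, the measured TCP pose, the force and the opening at its end, in the units of the state.
- ctrl.get_obs(): the state, without advancing time (a new reading comes with each control period).
- get_image(name): name is "scene" or "side" or "wrist"; returns the picture (400x640x3 uint8, red, green, blue); there is no depth.
- calibration(name): a dict with "fx", "fy", "cx", "cy" (pixels), "k1" (the pictures are not rectified: a ray, as slopes to the right and down, at radius r is drawn at 1 + k1 r^2 times it, then the intrinsics apply), "cam_to_world" (4x4, takes a point from camera to world coordinates); the wrist camera has in their place "hand_eye" (4x4, takes a point from camera to tool coordinates, whose origin is the TCP and whose axes are the tool frame's). Camera axes: x right, y down, z forward; pixel columns grow to the right and rows downward; lengths in m; the calibration is good to about 2 mm. A picture is of the moment at which its call begins: read the wrist's pose just before it. calibration takes no time and is no camera call.
- finish_job(): hands the job in, once; it reports no verdict.
Trained networks look in the newest picture that a camera, given by its name, has taken for a name from the list of things; names that differ only in an ending like _2 or _b are one class to them, and where a whole thing is asked for, a point or a joint stands for the part that bears it (a point fixed in the world has none). Each returns a list of dicts, best first, with "conf" (0 to 1); they miss things now and then, are a little off and sometimes report something else, mostly with a low value. They report only what shows in the picture. A call takes as long as a camera call.
- search_frame(camera, thing): "at" ([x, y, z] in m, in the coordinates of the camera as it stood for that picture, good to about 4 mm: the middle of the surface that is visible of it).
- cut_out(camera, thing): "mask" (400x640 bool, what is visible of it).
- mark_of(camera, thing): "at" ([x, y, z] in m, in the coordinates of the camera as it stood for that picture, good to about 4 mm: a listed point, or the origin of a listed thing).
The state is a dict: "t": time; "q": joint angles; "dq": joint speeds; "effort": joint torques, N m; "tool_pos": TCP position; "tool_rot": TCP orientation; "contact_force": force on the tool from outside, world axes, zero at the start; "wrist_torque": the same for the moment, N m; "opening": finger opening in m.
Only numpy, scipy, OpenCV 4.12 (cv2) and the standard library are available. Lean on these libraries where they do the work, as an engineer would, in place of code of your own. Each camera call takes 0.05 s, during which the arm holds its last target. There are 200 camera calls.

## Task

Take the stack of labware apart and set each piece flat in its own place: the small metal tin in the middle of the balance pan, the lidded dish in the middle of the stirrer plate, the tip box lengthways in the middle of the black dock between its lips, and the tube rack likewise in the steel tray. Keep every piece upright, and leave the amber jar and the vial standing where they are.

Things in the scene. Friction and masses are not known exactly. Their poses are not given: they have to be found in the camera images.
- tin: small round closed metal sample tin, diameter 40 mm, height 16 mm, 40 g; the topmost piece of the stack, within 6 mm of the middle of the dish it stands on. Origin: centre of its underside, z up.
- dish: round lidded dish, glass with a flat white lid, rigid as one piece, diameter 60 mm, height 20 mm, 80 g; second from the top, standing on the tip box. Origin: centre of its underside, z up.
- tip_box: closed pipette tip box, blue plastic with a flat grey lid that stays shut, one rigid piece 62 mm (its x) by 98 mm (its y) by 42 mm high, 110 g; stands lengthways on the tube rack. Origin: centre of its underside, z up.
- tube_rack: empty blue plastic tube rack with 4 by 8 holes in its top, 60 mm (its x) by 130 mm (its y) by 32 mm high, 120 g; the bottom of the stack, standing loose on the table. Origin: centre of its underside, z up. The whole stack is 110 mm high and nothing in it is fastened.
- balance: small white laboratory balance fixed to the table, housing 145 by 112 mm by 32 mm high, with a round steel pan of diameter 84 mm whose flat rigid top is 40 mm above the table; display at its -x end. Origin: on the table, directly under the centre of the pan, z up.
- stirrer: low round grey magnetic stirrer fixed to the table, diameter 112 mm, with a flat black top plate of diameter 100 mm, 30 mm above the table; a small knob on its -x side (13 to 23 mm high). Origin: on the table, under the centre of the plate, z up.
- box_dock: black plastic dock fixed to the table for the tip box, 78 mm (its x) by 130 mm (its y), floor 6 mm above the table, with a lip 12 mm above the table across each end; 118 mm clear between the lips along y, the two long sides open. Origin: on the table under its centre, z up.
- rack_tray: stainless steel tray fixed to the table for the tube rack, 78 mm (its x) by 164 mm (its y), floor 6 mm above the table, with a lip 12 mm above the table across each end; 150 mm clear between the lips along y, the two long sides open. Origin: on the table under its centre, z up.
- amber_jar: small amber glass jar with black cap, diameter 44 mm, height 58 mm, standing loose on the table among the work; to be left alone. Origin: centre of its underside.
- vial: small amber glass vial with white cap, diameter 22 mm, height 45 mm, standing loose on the table among the work; to be left alone. Origin: centre of its underside.

How it is judged:
At the end, for the whole second after the job is handed in: Tin on balance pan, dish on stirrer plate, tip box on the dock's floor, rack on the tray's floor: each within 12 mm of the place's centre, height within 4 mm, tilt under 0.08 rad, at rest, upright; box and rack along their places within 0.2 rad, either way round (horizontal distance between tin and balance below 0.012 m and z of tin in the frame of balance between 0.036 and 0.044 m and angle between each of tin, dish, tip_box, tube_rack's own z axis and vertical below 0.08 rad and linear speed of each of tin, dish, tip_box, tube_rack below 0.02 m/s and horizontal distance between dish and stirrer below 0.012 m and z of dish in the frame of stirrer between 0.026 and 0.034 m and horizontal distance between tip_box and box_dock below 0.012 m and z of tip_box in the frame of box_dock between 0.002 and 0.01 m and angle between the y axis of tip_box and the y axis of box_dock, either way round below 0.2 rad and horizontal distance between tube_rack and rack_tray below 0.012 m and z of tube_rack in the frame of rack_tray between 0.002 and 0.01 m and angle between the y axis of tube_rack and the y axis of rack_tray, either way round below 0.2 rad); the robot touches nothing.
It fails at once if the amber jar is moved by more than 20 mm or tipped (distance of amber_jar from where it was at the start of the episode above 0.02 m or angle between amber_jar's own z axis and vertical above 0.5 rad).
It fails at once if the vial is moved by more than 20 mm or tipped (distance of vial from where it was at the start of the episode above 0.02 m or angle between vial's own z axis and vertical above 0.5 rad).
It fails at once if a piece of the stack is tipped over (angle between any of tin, dish, tip_box, tube_rack's own z axis and vertical above 0.7 rad).
It also fails if it takes over 104 s, if anything falls off the work surface, if the arm or the gripper's body presses on something with over 40 N, if the wrist force passes 120 N, or if a joint passes its speed limit or range.

## Working session

There is one attempt and no reset: what is moved stays moved. The work goes in short steps, Python scripts to look and compute and a tool call to move; the robot and the scene stay as the last step left them, time stands still between calls to the robot, and variables do not carry over. Pictures are saved under pics/ and viewed, about 12 in all and at most 16, crops included, and the job is handed in when it is done.

Besides the shell and the picture viewer there is one more tool, called in YAML: its name, and indented under it one key for each argument. arm_command: Moves the arm, as the interface text tells. Its arguments: {"type":"object","properties":{"plan":{"type":"array","items":{"type":"array","items":{"type":"array","items":{"type":"number"}}}},"squeeze":{"type":"number"}},"required":["plan"]}

```bash
mkdir -p pics
cat > h.py <<'E'
import numpy as np, cv2
from scipy.spatial.transform import Rotation as R
from station import ctrl,get_image,calibration,finish_job,search_frame,cut_out,mark_of
def T_tool():
    o=ctrl.get_obs(); T=np.eye(4); T[:3,:3]=R.from_rotvec(o['tool_rot']).as_matrix(); T[:3,3]=o['tool_pos']; return T
def cam2w(cam):
    c=calibration(cam)
    return T_tool()@np.array(c['hand_eye']) if cam=='wrist' else np.array(c['cam_to_world'])
def w(M,p): return (M@np.r_[p,1])[:3]
def proj(cam,M,p):
    c=calibration(cam); q=np.linalg.inv(M)@np.r_[p,1]; s=q[:2]/q[2]; s=s*(1+c['k1']*(s@s)); return np.array([c['fx']*s[0]+c['cx'],c['fy']*s[1]+c['cy']])
def back(cam,M,uv,z):
    c=calibration(cam); d=np.array([(uv[0]-c['cx'])/c['fx'],(uv[1]-c['cy'])/c['fy']]); s=d.copy()
    for _ in range(20): s=d/(1+c['k1']*(s@s))
    v=M[:3,:3]@np.r_[s,1]; o=M[:3,3]; return o+v*(z-o[2])/v[2]
def shot(cam,name=None):
    M=cam2w(cam); im=get_image(cam)
    if name: cv2.imwrite('pics/'+name+'.png',im[:,:,::-1])
    return M,im
E
python3 - <<'E'
from h import *
o=ctrl.get_obs(); print(o['t'],R.from_rotvec(o['tool_rot']).as_matrix().round(3).tolist())
ims=[]
for cam in ['scene','side']:
    M,im=shot(cam,cam+'0'); print(cam,M[:3,3].round(3))
    for n in ['tin','dish','tip_box','tube_rack','balance','stirrer','box_dock','rack_tray','amber_jar','vial']:
        r=mark_of(cam,n)
        print(n,[(w(M,d['at']).round(3).tolist(),round(d['conf'],2)) for d in r[:2]])
print(ctrl.get_obs()['t'])
E
```

```text
0.0 [[-0.001, 0.358, 0.934], [-0.002, 0.934, -0.358], [-1.0, -0.002, -0.0]]
scene [ 0.963 -0.71   0.616]
tin [([0.677, -0.122, 0.097], 0.66)]
dish [([0.667, -0.119, 0.075], 0.89)]
tip_box [([0.668, -0.124, 0.03], 0.74)]
tube_rack [([0.67, -0.117, 0.0], 0.85), ([0.427, -0.315, 0.002], 0.29)]
balance [([0.675, 0.154, 0.005], 0.59)]
stirrer [([0.453, 0.308, 0.0], 0.58)]
box_dock [([0.45, -0.023, -0.001], 0.94), ([0.582, 0.253, 0.003], 0.61)]
rack_tray [([0.428, -0.313, 0.002], 0.92)]
amber_jar [([0.58, 0.251, 0.003], 0.67), ([0.454, 0.306, -0.001], 0.48)]
vial [([0.56, -0.003, 0.0], 0.65), ([0.58, 0.253, 0.001], 0.18)]
side [ 0.506 -0.631  0.814]
tin [([0.671, -0.121, 0.092], 0.66)]
dish [([0.667, -0.113, 0.076], 0.83)]
tip_box [([0.668, -0.126, 0.029], 0.68)]
tube_rack [([0.671, -0.116, -0.003], 0.79)]
balance [([0.67, 0.157, 0.004], 0.55)]
stirrer [([0.459, 0.307, -0.001], 0.88)]
box_dock [([0.449, -0.023, -0.003], 0.9)]
rack_tray [([0.428, -0.315, -0.0], 0.68)]
amber_jar [([0.574, 0.256, -0.0], 0.93)]
vial [([0.564, 0.0, 0.001], 0.57)]
1.1
```

View pics/scene0.png

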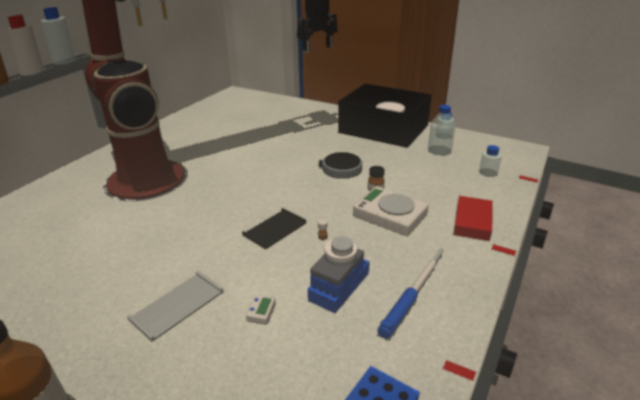

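View pics/side0.png

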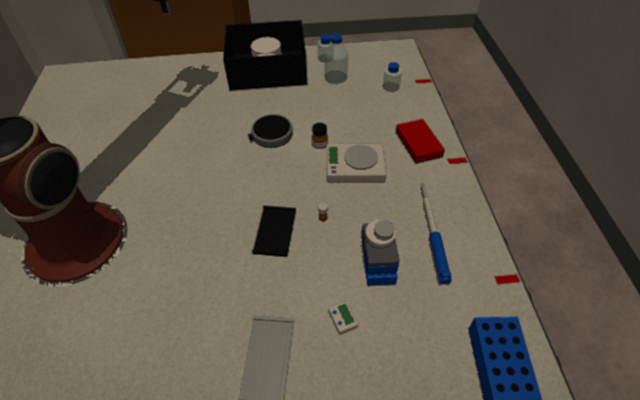

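The scene camera shows the stack at (340,270), dock (275,228), tray (177,305), balance (392,208), stirrer (342,163) and vial (322,229). The side camera agrees. The blue rack at the lower edge and the pen are distractors. Next I need the yaw angles.

Run:
```python
from h import *
for cam in ['scene','side']:
    M,im=shot(cam)
    for n,z in [('rack_tray',.006),('box_dock',.006),('tube_rack',.032),('tip_box',.074),('balance',.032)]:
        r=cut_out(cam,n)
        if not r: print(cam,n,'none'); continue
        m=r[0]['mask'].astype(np.uint8)
        c=max(cv2.findContours(m,0,2)[0],key=cv2.contourArea)[:,0]
        P=np.array([back(cam,M,p,z)[:2] for p in c])
        (cx,cy),(a,b),ang=cv2.minAreaRect((P*1000).astype(np.float32))
        if a>b: ang+=90   # direction of long axis
        print(cam,n,r[0]['conf'],(round(cx),round(cy)),round(a),round(b),'long axis deg',round((ang+90)%180,1), 'len',len(c))
big=cv2.imread('pics/scene0.png')[225:315,200+80:400]; cv2.imwrite('pics/c1.png',cv2.resize(big,None,fx=6,fy=6,interpolation=2))
```

```text
scene rack_tray 0.86 (429, -314) 174 87 long axis deg 79.6 len 120
scene box_dock 0.82 (454, -24) 141 87 long axis deg 77.2 len 97
scene tube_rack 0.8 (676, -134) 156 77 long axis deg 86.8 len 84
scene tip_box 0.78 (676, -147) 133 80 long axis deg 88.9 len 78
scene balance 0.59 (668, 134) 145 154 long axis deg 174.0 len 96
side rack_tray 0.6 (429, -310) 158 80 long axis deg 79.6 len 62
side box_dock 0.58 (452, -23) 140 81 long axis deg 78.8 len 56
side tube_rack 0.68 (661, -187) 30 63 long axis deg 173.6 len 24
side tip_box 0.71 (662, -138) 120 66 long axis deg 87.5 len 56
side balance 0.98 (659, 142) 139 146 long axis deg 173.5 len 39
```

View pics/c1.png

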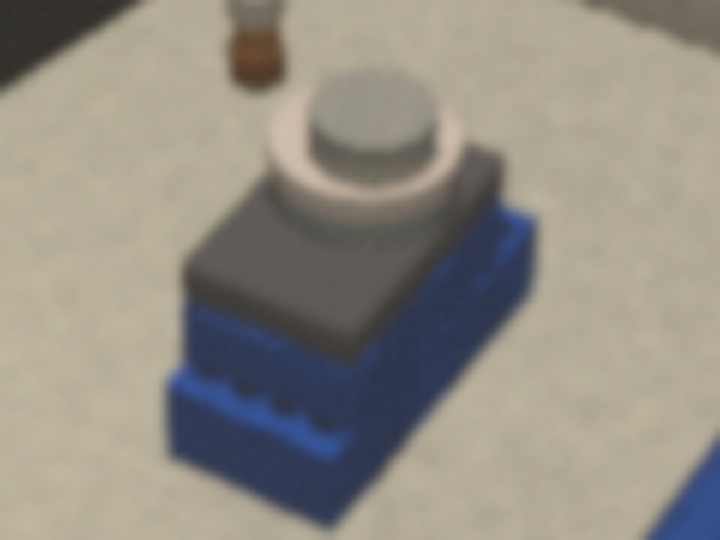

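The stack stands at about 85° yaw and the dock and tray at about 79°. I'll turn the tool and fly it over the stack.

arm_command:
  plan:
    - [[-0.01,0,0,6.73,0,0,0.085],[-0.01,0,0,6.73,0,0,0.085],[-0.01,0,0,6.73,0,0,0.085],[-0.01,0,0,6.73,0,0,0.085],[-0.01,0,0,6.73,0,0,0.085],[-0.01,0,0,6.73,0,0,0.085],[-0.01,0,0,6.73,0,0,0.085],[-0.01,0,0,6.73,0,0,0.085],[-0.01,0,0,6.73,0,0,0.085],[-0.01,0,0,6.73,0,0,0.085],[-0.01,0,0,6.73,0,0,0.085]]

```text
t: 2.62
tool_pos: [0.2228, 0.5822, 0.3416]
tool_rot: [1.311, 1.132, -1.324]
contact_force: [0.1, 0.1, -0.4]
opening: 0.0849
```

arm_command:
  plan:
    - [[0,0.023,0.03,0,0,0,0.085],[0,0.023,0.03,0,0,0,0.085],[0,0.023,0.03,0,0,0,0.085],[0,0.023,0.03,0,0,0,0.085],[0,0.023,0.03,0,0,0,0.085],[0,0.023,0.03,0,0,0,0.085],[0,0.023,0.03,0,0,0,0.085],[0,0.023,0.03,0,0,0,0.085],[0,0.023,0.03,0,0,0,0.085],[0,0.023,0.03,0,0,0,0.085],[0,0.023,0.03,0,0,0,0.085],[0,0.023,0.03,0,0,0,0.085],[0,0.023,0.03,0,0,0,0.085],[0,0.023,0.03,0,0,0,0.085],[0,0.023,0.03,0,0,0,0.085],[0,0.023,0.03,0,0,0,0.085],[0,0.023,0.03,0,0,0,0.085],[0,0.023,0.03,0,0,0,0.085],[0,0.023,0.03,0,0,0,0.085],[0,0.023,0.03,0,0,0,0.085]]

```text
t: 4.28
tool_pos: [0.5997, -0.1045, 0.3494]
tool_rot: [1.32, 1.133, -1.304]
contact_force: [0.4, 0.6, -0.4]
opening: 0.085
```

```bash
cat >> h.py <<'E'
def yaw(): 
    y=T_tool()[:3,1]; return np.degrees(np.arctan2(y[1],y[0]))
def go(p,yw=None):
    "print tool-axis shift to world p (after turning to yaw yw), and turn about tool x"
    T=T_tool(); y0=yaw(); yw=y0 if yw is None else yw
    Rt=T[:3,:3]@R.from_rotvec([np.radians(y0-yw),0,0]).as_matrix()
    lev=R.from_matrix(T[:3,:3].T@R.from_euler('z',y0,degrees=True).as_matrix()@np.array([[0,1,0],[0,0,-1.],[-1,0,0]])).as_rotvec(degrees=True)
    d=Rt.T@(np.array(p)-T[:3,3]); print('at',T[:3,3].round(4),'yaw',round(y0,2),'turn x',round(y0-yw,2),'shift mm',(d*1000).round(1),'|d|',round(np.linalg.norm(d)*1000),'level',lev.round(2))
E
python3 - <<'E'
from h import *
go((.672,-.12,.3),-5); print(np.array(calibration('wrist')['hand_eye']).round(3).tolist())
E
```

```text
at [ 0.5997 -0.1045  0.3494] yaw -8.13 turn x -3.13 shift mm [50.1 72.9  9.3] |d| 89 level [ 0.   -0.2  -0.57]
[[0.0, -0.313, 0.95, -0.142], [1.0, -0.001, -0.0, 0.001], [0.001, 0.95, 0.313, -0.081], [0.0, 0.0, 0.0, 1.0]]
```

arm_command:
  plan:
    - [[0.015,0.0243,0.003,-1.04,-0.06,-0.2,0.085],[0.015,0.0243,0.003,-1.04,-0.06,-0.2,0.085],[0.015,0.0243,0.003,-1.04,-0.06,-0.2,0.085],[0.015,0,0,0,0,0,0.085],[0,0,0,0,0,0,0.085]]

```text
t: 4.7
tool_pos: [0.6767, -0.1341, 0.2872]
tool_rot: [1.279, 1.159, -1.28]
contact_force: [-0.3, 0.4, -0.6]
opening: 0.0849
```

Run:
```python
from h import *
go((.672,-.12,.2),-5)
M,im=shot('wrist','w1')
for n in ['tin','dish','tip_box','tube_rack']:
    print(n,[(w(M,d['at']).round(4).tolist(),round(d['conf'],2)) for d in mark_of('wrist',n)[:2]])
for n,z in [('tube_rack',.032),('tip_box',.074),('dish',.094),('tin',.11)]:
    r=cut_out('wrist',n)
    if not r: print(n,'none'); continue
    c=max(cv2.findContours(r[0]['mask'].astype(np.uint8),0,2)[0],key=cv2.contourArea)[:,0]
    P=np.array([back('wrist',M,p,z)[:2] for p in c])*1000
    (cx,cy),(a,b),ang=cv2.minAreaRect(P.astype(np.float32))
    print(n,(round(cx,1),round(cy,1)),a,b,ang)
```

```text
at [ 0.6767 -0.1341  0.2872] yaw -5.54 turn x -0.54 shift mm [ 87.1  -6.  -13.8] |d| 88 level [-0.    0.15 -0.08]
tin [([0.6735, -0.1249, 0.0934], 0.55)]
dish [([0.6689, -0.1195, 0.0721], 0.86)]
tip_box [([0.6683, -0.1159, 0.074], 0.47)]
tube_rack []
tube_rack (671.2, -65.7) 23.91497039794922 61.84810256958008 86.15306854248047
tip_box (666.6, -152.0) 41.227291107177734 60.78928756713867 87.60066223144531
dish (666.4, -111.4) 58.73030090332031 53.02947998046875 28.82145118713379
tin (672.7, -117.8) 39.58501434326172 39.25202941894531 20.73715591430664
```

View pics/w1.png

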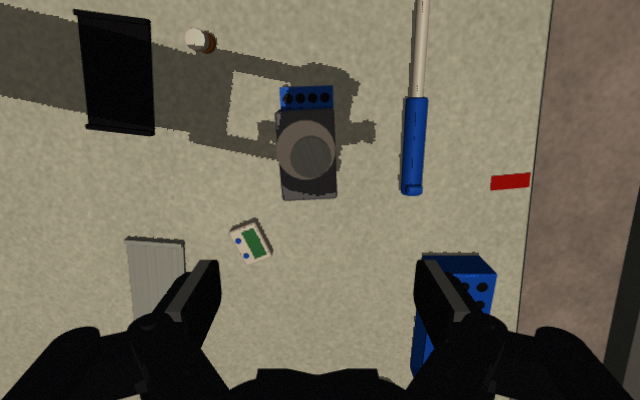

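The wrist picture shows the stack at (305,145), with the tin at about (312,155). I'll move over the tin and descend.

arm_command:
  plan:
    - [[0.025,-0.0025,-0.007,-0.7,0,0,0.065],[0.025,-0.0025,-0.007,-0.7,0,0,0.065],[0.02,0,0,0,0,0,0.065],[0.02,0,0,0,0,0,0.065],[0.02,0,0,0,0,0,0.065],[0,0,0,0,0,0,0.065],[0,0,0,0,0,0,0.065]]

```text
t: 5.73
tool_pos: [0.677, -0.1193, 0.1885]
tool_rot: [1.265, 1.152, -1.246]
contact_force: [-1.2, -0.2, 0.4]
opening: 0.0648
```

Run:
```python
from h import *
go((.673,-.12,.098),-4)
M,im=shot('wrist','w2')
print([(w(M,d['at']).round(4).tolist(),round(d['conf'],2)) for d in mark_of('wrist','tin')[:2]])
r=cut_out('wrist','tin')
if r:
    c=max(cv2.findContours(r[0]['mask'].astype(np.uint8),0,2)[0],key=cv2.contourArea)[:,0]
    print(cv2.minEnclosingCircle((np.array([back('wrist',M,p,.11)[:2] for p in c])*1000).astype(np.float32)))
```

```text
at [ 0.677  -0.1193  0.1885] yaw -3.97 turn x 0.03 shift mm [90.4 -6.1  0.2] |d| 91 level [-0.01  0.45 -1.37]
[([0.6704, -0.1197, 0.0957], 0.96)]
((673.0225830078125, -116.67924499511719), 21.60225486755371)
```

View pics/w2.png

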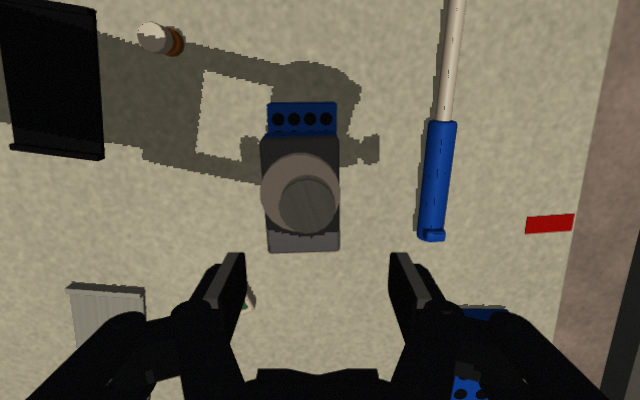

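The tin is at (306,205), centred at about (0.672,-0.119). The tool has drifted slightly off level, so I'll correct that on the way down.

arm_command:
  plan:
    - [[0.02,-0.002,0,0,0.2,-0.7,0.065],[0.02,-0.002,0,0,0.2,-0.7,0.065],[0.02,-0.001,0,0,0,0,0.065],[0,0,0,0,0,0,0.065],[0,0,0,0,0,0,0.065]]

```text
t: 6.3
tool_pos: [0.6759, -0.1207, 0.1297]
tool_rot: [1.262, 1.168, -1.257]
contact_force: [0.5, 0.3, 1.0]
opening: 0.0649
```

Run:
```python
from h import *
go((.672,-.119,.099),-4)
```

```text
at [ 0.6759 -0.1207  0.1297] yaw -4.0 turn x -0.0 shift mm [30.6 -4.2 -1.5] |d| 31 level [-0.    0.14 -0.4 ]
```

arm_command:
  plan:
    - [[0.008,-0.003,-0.001,0,0.1,-0.3,0.065],[0.008,-0.001,0,0,0,0,0.065],[0.008,0,0,0,0,0,0.065],[0.005,0,0,0,0,0,0.065],[0,0,0,0,0,0,0.065]]

```text
t: 6.72
tool_pos: [0.672, -0.1195, 0.0984]
tool_rot: [1.261, 1.174, -1.26]
contact_force: [-0.7, 1.1, 0.1]
opening: 0.0645
```

Run:
```python
from h import *
go((.672,-.119,.099),-4)
c=calibration('wrist');M,im=shot('wrist','w3')
print(back('wrist',M,(306,205),.11))
r=cut_out('wrist','tin')
if r:
    k=max(cv2.findContours(r[0]['mask'].astype(np.uint8),0,2)[0],key=cv2.contourArea)[:,0]
    print(cv2.minEnclosingCircle((np.array([back('wrist',M,p,.11)[:2] for p in k])*1000).astype(np.float32)))
```

```text
at [ 0.672  -0.1195  0.0984] yaw -4.01 turn x -0.01 shift mm [-0.6 -0.1 -0.5] |d| 1 level [-0.    0.03 -0.1 ]
[ 0.67053941 -0.08464681  0.11      ]
((672.4452514648438, -115.41477966308594), 22.61776351928711)
```

View pics/w3.png

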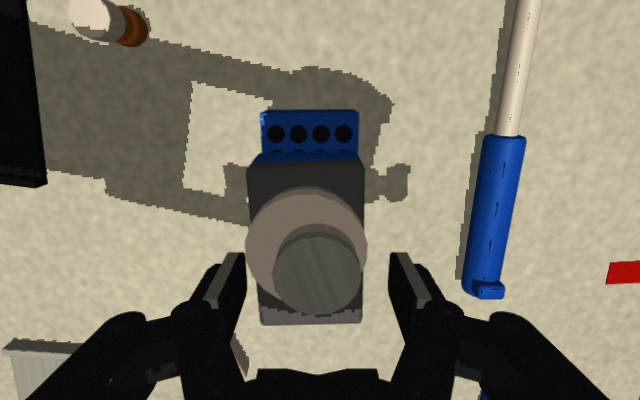

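The tin at (316,275) sits between the fingers at about ±75 px. I'll close gently.

arm_command:
  plan:
    - [[0,0,0,0,0,0,0.03],[0,0,0,0,0,0,0.03],[0,0,0,0,0,0,0.03],[0,0,0,0,0,0,0.03],[0,0,0,0,0,0,0.03],[0,0,0,0,0,0,0.03]]
  squeeze: 25

```text
t: 7.32
tool_pos: [0.6744, -0.1202, 0.1027]
tool_rot: [1.263, 1.168, -1.256]
contact_force: [0.2, -0.6, 0.4]
opening: 0.0385
```

arm_command:
  plan:
    - [[-0.01,0,0,0,0,0,0.03],[-0.02,0,0,0,0,0,0.03],[-0.03,0,0,0,0,0,0.03],[-0.03,0,0,0,0,0,0.03],[0,0,0,0,0,0,0.03]]

```text
t: 7.73
tool_pos: [0.6718, -0.1194, 0.1949]
tool_rot: [1.261, 1.174, -1.26]
contact_force: [1.5, 0.9, 1.3]
opening: 0.0385
```

Run:
```python
from h import *
go((.672,.155,.17),-4)
for cam in ['scene','side','wrist']:
    M,im=shot(cam,cam+'1')
    for n in ['tin','dish']: print(cam,n,[(w(M,d['at']).round(4).tolist(),round(d['conf'],2)) for d in mark_of(cam,n)[:2]])
    r=cut_out(cam,'balance')
a=cv2.imread('pics/scene1.png')[150:350,220:480]; b=cv2.imread('pics/wrist1.png')
cv2.imwrite('pics/c2.png',np.hstack([cv2.resize(a,(520,400)),b[:,180:460]]))
```

```text
at [ 0.6718 -0.1194  0.1949] yaw -4.0 turn x -0.0 shift mm [  24.8  -18.9 -273.8] |d| 276 level [-0.    0.03 -0.08]
scene tin [([0.585, 0.255, -0.0004], 0.58), ([0.6769, -0.1214, 0.1874], 0.57)]
scene dish [([0.6644, -0.118, 0.0755], 0.63)]
side tin [([0.666, -0.1177, 0.1747], 0.95), ([0.5837, 0.2559, 0.0011], 0.48)]
side dish [([0.6677, -0.1154, 0.0778], 0.86)]
wrist tin [([0.6686, -0.1205, 0.1746], 0.58)]
wrist dish [([0.6683, -0.1162, 0.0731], 0.69)]
```

View pics/c2.png

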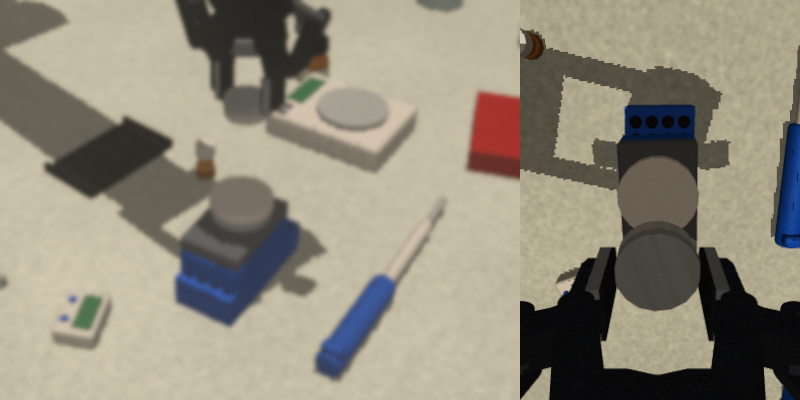

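The tin is held, level, between the fingers, and the dish stayed on the box. Next stop is the balance.

arm_command:
  plan:
    - [[0,-0.0016,-0.0228,0,0,0,0.03],[0,-0.0016,-0.0228,0,0,0,0.03],[0,-0.0016,-0.0228,0,0,0,0.03],[0,-0.0016,-0.0228,0,0,0,0.03],[0,-0.0016,-0.0228,0,0,0,0.03],[0,-0.0016,-0.0228,0,0,0,0.03],[0,-0.0016,-0.0228,0,0,0,0.03],[0,-0.0016,-0.0228,0,0,0,0.03],[0,-0.0016,-0.0228,0,0,0,0.03],[0,-0.0016,-0.0228,0,0,0,0.03],[0,-0.0016,-0.0228,0,0,0,0.03],[0,-0.0016,-0.0228,0,0,0,0.03],[0,0,0,0,0,0,0.03],[0,0,0,0,0,0,0.03]]

```text
t: 9.5
tool_pos: [0.6685, 0.1671, 0.1846]
tool_rot: [1.259, 1.184, -1.271]
contact_force: [-0.6, -0.7, 0.0]
opening: 0.0384
```

Run:
```python
from h import *
go((.672,.156,.1),-4)
for cam in ['scene','side','wrist']:
    M,im=shot(cam,cam+'2')
    for n in ['balance','tin','amber_jar']: print(cam,n,[(w(M,d['at']).round(4).tolist(),round(d['conf'],2)) for d in mark_of(cam,n)[:2]])
a=cv2.imread('pics/side2.png')[100:250,240:440]; b=cv2.imread('pics/wrist2.png')
cv2.imwrite('pics/c3.png',np.hstack([cv2.resize(a,(400,300)),cv2.resize(b[:,160:560],(400,400))[:300]]))
cv2.imwrite('pics/c3.png',np.hstack([b[:,:500],cv2.resize(a,(300,225),interpolation=2) if 0 else cv2.resize(cv2.copyMakeBorder(a,60,57,0,0,0),(300,400))]))
```

```text
at [0.6685 0.1671 0.1846] yaw -4.21 turn x -0.21 shift mm [84.5  5.3 10.9] |d| 85 level [-0.  -0.1  0.7]
scene balance [([0.6724, 0.1532, 0.0035], 0.55)]
scene tin [([0.6737, 0.1663, 0.177], 0.54), ([0.4488, -0.0221, 0.0041], 0.51)]
scene amber_jar [([0.5836, 0.2543, 0.002], 0.62)]
side balance []
side tin [([0.6703, 0.1644, 0.1737], 0.75)]
side amber_jar [([0.5786, 0.2567, -0.0008], 0.56), ([0.5634, 0.0035, 0.0021], 0.51)]
wrist balance [([0.6747, 0.1595, -0.0019], 0.83)]
wrist tin [([0.6692, 0.1649, 0.176], 0.92)]
wrist amber_jar [([0.5808, 0.254, 0.0028], 0.96)]
```

View pics/c3.png

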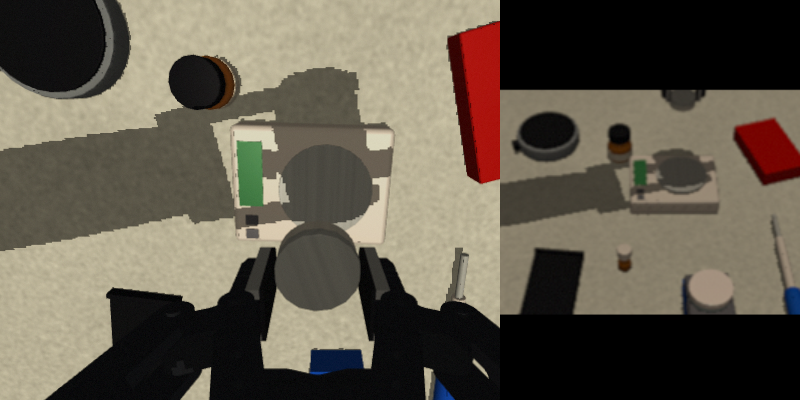

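The pan centre is at about (325,191) in the wrist picture. I'll back-project it, along with the pan centres from the fixed-camera pictures.

Run:
```python
from h import *
print(back('wrist',cam2w('wrist'),(325.5,191),.04))
for cam,box in [('scene',(372,188,420,220)),('side',(338,140,385,172))]:
    im=cv2.imread('pics/%s0.png'%cam); x0,y0,x1,y1=box
    g=cv2.GaussianBlur(cv2.cvtColor(im,6),(3,3),0)[y0:y1,x0:x1]
    _,t=cv2.threshold(g,0,255,cv2.THRESH_BINARY_INV+cv2.THRESH_OTSU)
    n,l,s,c=cv2.connectedComponentsWithStats(t); k=l[g.shape[0]//2,g.shape[1]//2]
    print(cam,s[k],c[k]+[x0,y0],back(cam,cam2w(cam),c[k]+[x0,y0],.04))
```

```text
[0.67437934 0.15752308 0.04      ]
scene [  6   6  36  22 617] [395.99675851 204.89141005] [0.67695704 0.14589789 0.04      ]
side [  6   4  34  27 702] [360.62535613 157.27065527] [0.67226242 0.14979005 0.04      ]
```

arm_command:
  plan:
    - [[0.02,0.003,0.006,0,0,0.4,0.03],[0.02,0.002,0.006,0,0,0.3,0.03],[0.02,0,0,0,0,0,0.03],[0.02,0,0,0,0,0,0.03],[0.015,0,0,0,0,0,0.03],[0,0,0,0,0,0,0.03],[0,0,0,0,0,0,0.03]]

```text
t: 10.68
tool_pos: [0.6752, 0.1532, 0.0895]
tool_rot: [1.271, 1.169, -1.258]
contact_force: [0.2, 0.3, 0.1]
opening: 0.0384
```

Run:
```python
from h import *
go((.674,.155,.048),-4)
M,im=shot('wrist','w4')
print(w(M,mark_of('wrist','balance')[0]['at']),w(M,mark_of('wrist','tin')[0]['at']))
# predicted pan outlines for centre (.674,.155)
v=im[:,:,::-1].copy()
for (cx,cy,z,r,col) in [(.674,.155,.04,.042,(0,0,255))]:
    P=[proj('wrist',M,(cx+r*np.cos(a),cy+r*np.sin(a),z)) for a in np.linspace(0,6.28,60)]
    cv2.polylines(v,[np.array(P).astype(int)],True,col,1)
cv2.imwrite('pics/w4o.png',v)
```

```text
at [0.6752 0.1532 0.0895] yaw -4.35 turn x -0.35 shift mm [41.5 -1.6 -1.6] |d| 42 level [ 0.   -0.2  -0.41]
[ 0.67178519  0.15975987 -0.0028969 ] [0.67561919 0.15197784 0.07990401]
```

View pics/w4o.png

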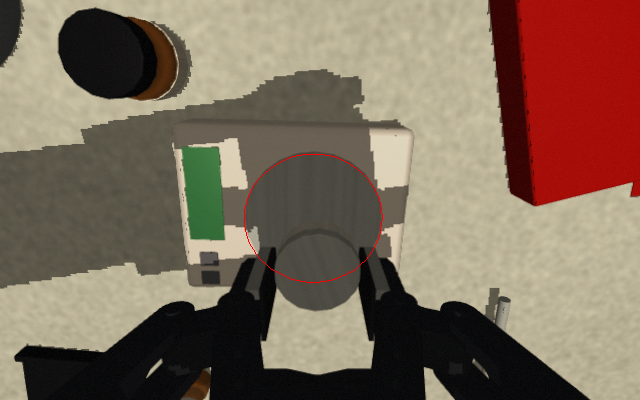

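The predicted outline fits the pan, so its centre is (0.674, 0.155). I'll go down.

arm_command:
  plan:
    - [[0.015,-0.001,-0.002,0,0,-0.3,0.03],[0.012,0,0,0,0,0,0.03],[0.008,0,0,0,0,0,0.03],[0,0,0,0,0,0,0.03],[0,0,0,0,0,0,0.03]]

```text
t: 11.25
tool_pos: [0.678, 0.1565, 0.0568]
tool_rot: [1.273, 1.168, -1.254]
contact_force: [0.2, 0.4, -0.5]
opening: 0.0387
```

arm_command:
  plan:
    - [[0.003,0,0,0,0,0,0.03],[0,0,0,0,0,0,0.03]]

```text
t: 11.42
tool_pos: [0.6778, 0.1565, 0.0531]
tool_rot: [1.273, 1.169, -1.255]
contact_force: [-0.3, 0.7, 0.1]
opening: 0.0387
```

arm_command:
  plan:
    - [[0.002,0,0,0,0,0,0.03],[0,0,0,0,0,0,0.03]]

```text
t: 11.58
tool_pos: [0.6781, 0.1565, 0.0513]
tool_rot: [1.273, 1.168, -1.254]
contact_force: [0.2, 0.4, -0.9]
opening: 0.0383
```

arm_command:
  plan:
    - [[0.002,-0.0035,0,0,-0.1,-0.5,0.03],[0,0,0,0,0,0,0.03]]

```text
t: 11.75
tool_pos: [0.6747, 0.1568, 0.0496]
tool_rot: [1.268, 1.174, -1.261]
contact_force: [-0.7, -0.8, -1.3]
opening: 0.0385
```

Run:
```python
from h import *
go((.674,.156,.0455),-4)
M,im=shot('wrist'); print(w(M,mark_of('wrist','tin')[0]['at']))
M,im=shot('side'); print(w(M,mark_of('side','tin')[0]['at']))
```

```text
at [0.6747 0.1568 0.0496] yaw -4.32 turn x -0.32 shift mm [ 4.1 -0.6  0.9] |d| 4 level [ 0.   -0.21 -0.1 ]
[0.67594615 0.15573394 0.04352688]
[0.67536899 0.15527562 0.03969897]
```

arm_command:
  plan:
    - [[0.0015,0,0,0,0,0,0.03],[0,0,0,0,0,0,0.03]]

```text
t: 12.12
tool_pos: [0.6757, 0.1568, 0.0491]
tool_rot: [1.27, 1.172, -1.259]
contact_force: [0.4, 0.3, 0.2]
opening: 0.0385
```

arm_command:
  plan:
    - [[0.0015,0,0,0,0,0,0.03],[0,0,0,0,0,0,0.03]]

```text
t: 12.28
tool_pos: [0.6758, 0.1568, 0.0475]
tool_rot: [1.27, 1.172, -1.259]
contact_force: [-0.2, -0.2, -0.7]
opening: 0.0388
```

arm_command:
  plan:
    - [[0.001,0,0,0,0,0,0.03],[0,0,0,0,0,0,0.03]]

```text
t: 12.45
tool_pos: [0.6762, 0.1569, 0.0472]
tool_rot: [1.27, 1.172, -1.259]
contact_force: [0.1, 0.0, -0.3]
opening: 0.0382
```

arm_command:
  plan:
    - [[0.002,0,0,0,0,0,0.03],[0,0,0,0,0,0,0.03]]

```text
t: 12.62
tool_pos: [0.6768, 0.157, 0.0476]
tool_rot: [1.27, 1.171, -1.258]
contact_force: [0.2, -0.6, -0.3]
opening: 0.0386
```

arm_command:
  plan:
    - [[0.0015,0,0,0,0,0,0.03],[0,0,0,0,0,0,0.03]]

```text
t: 12.78
tool_pos: [0.6775, 0.1572, 0.0472]
tool_rot: [1.271, 1.17, -1.257]
contact_force: [0.3, -0.5, -0.9]
opening: 0.0382
```

z has stopped falling, so the tin is standing on the pan. I'll release it and rise.

arm_command:
  plan:
    - [[0,0,0,0,0,0,0.06],[0,0,0,0,0,0,0.06],[0,0,0,0,0,0,0.06],[0,0,0,0,0,0,0.06],[-0.01,0,0,0,0,0,0.06],[-0.02,0,0,0,0,0,0.06],[-0.03,0,0,0,0,0,0.06],[-0.035,0,0,0,0,0,0.075],[-0.035,0,0,0,0,0,0.085]]

```text
t: 13.53
tool_pos: [0.6688, 0.1555, 0.1675]
tool_rot: [1.257, 1.186, -1.278]
contact_force: [1.3, 0.2, -0.1]
opening: 0.0814
```

Run:
```python
from h import *
go((.668,-.116,.19),-4)
for cam in ['scene','side','wrist']:
    M,im=shot(cam,cam+'3')
    for n in ['tin','dish']: print(cam,n,[(w(M,d['at']).round(4).tolist(),round(d['conf'],2)) for d in mark_of(cam,n)[:2]])
    if cam=='wrist':
        v=im[:,:,::-1].copy()
        for (cx,cy,z,r,col) in [(.674,.155,.04,.042,(0,0,255)),(.674,.155,.056,.02,(0,255,0))]:
            P=[proj('wrist',M,(cx+r*np.cos(a),cy+r*np.sin(a),z)) for a in np.linspace(0,6.28,60)]
            cv2.polylines(v,[np.array(P).astype(int)],True,col,1)
        cv2.imwrite('pics/w5o.png',v)
```

```text
at [0.6688 0.1555 0.1675] yaw -4.33 turn x -0.33 shift mm [-22.7  17.8 270.9] |d| 272 level [0.   0.01 1.01]
scene tin [([0.6809, 0.1552, 0.0417], 0.74)]
scene dish [([0.6677, -0.1209, 0.0716], 0.86)]
side tin [([0.6766, 0.1576, 0.0367], 0.54)]
side dish [([0.6679, -0.1163, 0.0765], 0.62)]
wrist tin [([0.6809, 0.1538, 0.0403], 0.88)]
wrist dish []
```

View pics/w5o.png

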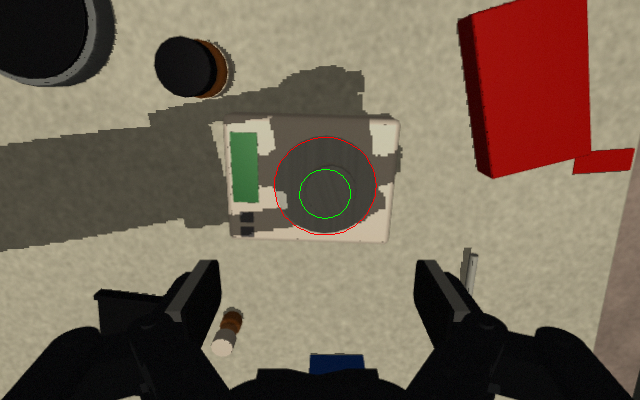

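The tin is on the pan, about 3–5 mm from its centre. Back to the dish.

arm_command:
  plan:
    - [[-0.005,0.001,0.0215,0.1,0,0.3,0.085],[-0.005,0.001,0.0215,-0.2,0,0.3,0.085],[-0.005,0.001,0.0215,-0.2,0,0.3,0.085],[-0.005,0.001,0.0215,0,0,0,0.085],[0,0.0015,0.0215,0,0,0,0.085],[0,0.0015,0.0215,0,0,0,0.085],[0,0.0015,0.0215,0,0,0,0.085],[0,0.0015,0.0215,0,0,0,0.085],[0,0.0015,0.0215,0,0,0,0.085],[0,0.0015,0.0215,0,0,0,0.085],[0,0.0015,0.0215,0,0,0,0.085],[0,0.0015,0.0215,0,0,0,0.085],[0,0,0,0,0,0,0.085],[0,0,0,0,0,0,0.085]]

```text
t: 15.15
tool_pos: [0.6578, -0.1127, 0.1647]
tool_rot: [1.244, 1.204, -1.282]
contact_force: [-0.2, 0.7, 0.0]
opening: 0.0853
```

```bash
cat >> h.py <<'E'
def circ(cam,n,z):
    M,im=shot(cam); r=cut_out(cam,n)
    if r:
        k=max(cv2.findContours(r[0]['mask'].astype(np.uint8),0,2)[0],key=cv2.contourArea)[:,0]
        e=cv2.fitEllipse(np.array([back(cam,M,p,z)[:2] for p in k],dtype=np.float32)*1000)
        print(cam,n,'ellipse',np.round(e[0],1),np.round(e[1],1))
    print(cam,n,[(w(M,d['at']).round(4).tolist(),round(d['conf'],2)) for d in mark_of(cam,n)[:2]])
E
python3 - <<'E'
from h import *
go((.668,-.117,.12),-3)
circ('wrist','dish',.094)
E
```

```text
at [ 0.6578 -0.1127  0.1647] yaw -3.84 turn x -0.84 shift mm [44.3 12.   3.8] |d| 46 level [-0.   -0.08  1.94]
wrist dish ellipse [ 667.8 -113. ] [57.8 60.4]
wrist dish [([0.6683, -0.1187, 0.0711], 0.98)]
```

arm_command:
  plan:
    - [[0.01,0.006,0.001,-0.4,0,1.0,0.085],[0.01,0.005,0.001,-0.4,0,0.9,0.085],[0.01,0,0,0,0,0,0.085],[0,0,0,0,0,0,0.085],[0,0,0,0,0,0,0.085]]

```text
t: 15.72
tool_pos: [0.6695, -0.1087, 0.1344]
tool_rot: [1.244, 1.188, -1.239]
contact_force: [-1.0, -0.1, -0.1]
opening: 0.085
```

Run:
```python
from h import *
go((.668,-.1155,.08),-3)
circ('wrist','dish',.094)
```

```text
at [ 0.6695 -0.1087  0.1344] yaw -2.54 turn x 0.46 shift mm [54.4 -1.2  7. ] |d| 55 level [ 0.   -0.12 -0.11]
wrist dish ellipse [ 667.7 -112.6] [58.1 62.3]
wrist dish [([0.6666, -0.1177, 0.0741], 0.81)]
```

arm_command:
  plan:
    - [[0.012,-0.001,0.003,0.2,0,0,0.085],[0.012,-0.001,0.003,0.2,0,0,0.085],[0.012,0,0,0,0,0,0.085],[0.008,0,0,0,0,0,0.085],[0.006,0,0,0,0,0,0.085],[0,0,0,0,0,0,0.085]]

```text
t: 16.37
tool_pos: [0.6675, -0.116, 0.0807]
tool_rot: [1.251, 1.182, -1.245]
contact_force: [-0.3, 0.3, -1.2]
opening: 0.085
```

Run:
```python
from h import *
go((.668,-.1155,.08),-3)
```

```text
at [ 0.6675 -0.116   0.0807] yaw -3.05 turn x -0.05 shift mm [ 0.7  0.4 -0.6] |d| 1 level [ 0.   -0.08 -0.23]
```

arm_command:
  plan:
    - [[0,0,0,0,0,0,0.05],[0,0,0,0,0,0,0.05],[0,0,0,0,0,0,0.05],[0,0,0,0,0,0,0.05],[0,0,0,0,0,0,0.05],[0,0,0,0,0,0,0.05]]
  squeeze: 30

```text
t: 16.87
tool_pos: [0.6681, -0.1161, 0.0812]
tool_rot: [1.251, 1.181, -1.244]
contact_force: [0.5, 0.2, 0.3]
opening: 0.0587
```

arm_command:
  plan:
    - [[-0.01,0,0,0,0,0,0.05],[-0.02,0,0,0,0,0,0.05],[-0.03,0,0,0,0,0,0.05],[-0.03,0,0,0,0,0,0.05],[0,0,0,0,0,0,0.05]]

```text
t: 17.28
tool_pos: [0.666, -0.1156, 0.1743]
tool_rot: [1.25, 1.186, -1.247]
contact_force: [1.6, -0.1, 0.4]
opening: 0.0587
```

Run:
```python
from h import *
go((.456,.307,.17),-3)
for c in ['side','wrist']:
  circ(c,'dish',ctrl.get_obs()['tool_pos'][2]+.01)
  circ(c,'tip_box',.074)
```

```text
at [ 0.666  -0.1156  0.1743] yaw -3.03 turn x -0.03 shift mm [   5.4 -231.8 -411. ] |d| 472 level [-0.   -0.15  0.02]
side dish ellipse [ 664.9 -117.7] [58.6 70.5]
side dish [([0.6655, -0.1153, 0.1725], 0.66)]
side tip_box ellipse [ 661.2 -137.2] [ 71. 154.]
side tip_box [([0.6669, -0.1229, 0.0292], 0.6)]
wrist dish ellipse [574.2 -30.3] [42.6 69.2]
wrist dish [([0.6624, -0.1173, 0.1563], 0.91)]
wrist tip_box ellipse [670.6 -96.2] [57.4 84.4]
wrist tip_box [([0.6689, -0.1243, 0.0297], 0.78), ([0.4514, -0.0204, -0.0034], 0.46)]
```

arm_command:
  plan:
    - [[0,-0.0124,-0.0219,0,0,0,0.05],[0,-0.0124,-0.0219,0,0,0,0.05],[0,-0.0124,-0.0219,0,0,0,0.05],[0,-0.0124,-0.0219,0,0,0,0.05],[0,-0.0124,-0.0219,0,0,0,0.05],[0,-0.0124,-0.0219,0,0,0,0.05],[0,-0.0124,-0.0219,0,0,0,0.05],[0,-0.0124,-0.0219,0,0,0,0.05],[0,-0.0124,-0.0219,0,0,0,0.05],[0,-0.0124,-0.0219,0,0,0,0.05],[0,-0.0124,-0.0219,0,0,0,0.05],[0,-0.0124,-0.0219,0,0,0,0.05],[0,-0.0124,-0.0219,0,0,0,0.05],[0,-0.0124,-0.0219,0,0,0,0.05],[0,-0.0124,-0.0219,0,0,0,0.05],[0,-0.0124,-0.0219,0,0,0,0.05],[0,-0.0124,-0.0219,0,0,0,0.05],[0,-0.0124,-0.0219,0,0,0,0.05],[0,0,0,0,0,0,0.05],[0,0,0,0,0,0,0.05]]

```text
t: 19.55
tool_pos: [0.4516, 0.3084, 0.1696]
tool_rot: [1.252, 1.194, -1.255]
contact_force: [-0.1, -0.1, -1.2]
opening: 0.0584
```

```bash
cat >> h.py <<'E'
def over(name,M,im,circles):
    v=im[:,:,::-1].copy()
    for (cx,cy,z,r,col) in circles:
        P=[proj('wrist',M,(cx+r*np.cos(a),cy+r*np.sin(a),z)) for a in np.linspace(0,6.28,60)]
        cv2.polylines(v,[np.array(P).astype(int)],True,col,1)
    cv2.imwrite('pics/%s.png'%name,v)
E
python3 - <<'E'
from h import *
go((.456,.307,.06),-3)
circ('wrist','stirrer',.03); circ('wrist','dish',ctrl.get_obs()['tool_pos'][2]+.013)
M,im=shot('wrist'); over('w6',M,im,[(.456,.307,.03,.05,(0,0,255))])
E
```

```text
at [0.4516 0.3084 0.1696] yaw -3.26 turn x -0.26 shift mm [109.6   5.5   1.9] |d| 110 level [-0.   -0.38  0.56]
wrist stirrer ellipse [455.4 317.6] [ 88.6 119.9]
wrist stirrer [([0.582, 0.2562, -0.0017], 0.44)]
wrist dish ellipse [453.2 309.8] [58.8 64.9]
wrist dish [([0.4539, 0.3054, 0.1628], 0.73)]
```

View pics/w6.png

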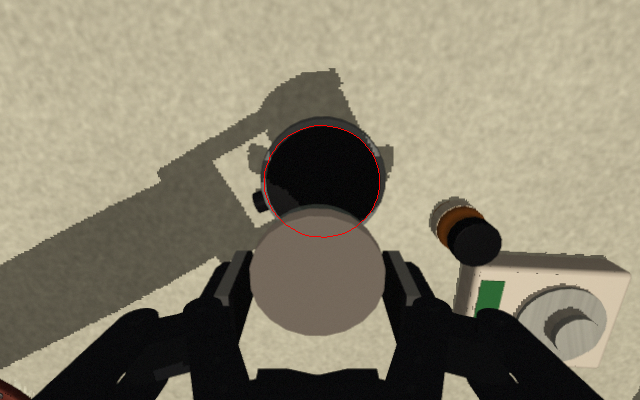

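The plate matches the predicted circle, with the dish held level above it. I'll lower.

arm_command:
  plan:
    - [[0.03,0.003,0.001,-0.2,-0.2,0.3,0.05],[0.03,0.002,0,0,-0.2,0.3,0.05],[0.025,0,0,0,0,0,0.05],[0.015,0,0,0,0,0,0.05],[0.01,0,0,0,0,0,0.05],[0,0,0,0,0,0,0.05],[0,0,0,0,0,0,0.05]]

```text
t: 20.48
tool_pos: [0.4624, 0.3037, 0.0588]
tool_rot: [1.261, 1.175, -1.249]
contact_force: [-0.9, -0.7, -0.5]
opening: 0.0582
```

Run:
```python
from h import *
go((.456,.308,.039),-3); circ('wrist','dish',ctrl.get_obs()['tool_pos'][2]+.013); circ('wrist','stirrer',.03)
```

```text
at [0.4624 0.3037 0.0588] yaw -3.64 turn x -0.64 shift mm [19.7 -6.8 -3.9] |d| 21 level [ 0.   -0.17 -0.43]
wrist dish ellipse [463.3 306.6] [58.6 63.8]
wrist dish [([0.4647, 0.3009, 0.0523], 0.77)]
wrist stirrer ellipse [453.9 321.8] [ 84.9 109.1]
wrist stirrer [([0.4586, 0.307, 0.0002], 0.73)]
```

arm_command:
  plan:
    - [[0.006,-0.0035,-0.0025,-0.3,-0.1,-0.2,0.05],[0.006,-0.003,-0.002,0,0,-0.2,0.05],[0.003,0,0,0,0,0,0.05],[0,0,0,0,0,0,0.05]]

```text
t: 21.12
tool_pos: [0.4576, 0.3108, 0.046]
tool_rot: [1.257, 1.181, -1.244]
contact_force: [0.1, 0.4, -0.1]
opening: 0.0588
```

arm_command:
  plan:
    - [[0.0025,0,0,0,0,0,0.05],[0,0,0,0,0,0,0.05]]

```text
t: 21.28
tool_pos: [0.4571, 0.3109, 0.0427]
tool_rot: [1.256, 1.181, -1.245]
contact_force: [-0.7, -0.4, -0.3]
opening: 0.0585
```

arm_command:
  plan:
    - [[0.0025,0,0,0,0,0,0.05],[0,0,0,0,0,0,0.05]]

```text
t: 21.45
tool_pos: [0.457, 0.3109, 0.0398]
tool_rot: [1.256, 1.181, -1.245]
contact_force: [-0.9, -0.2, -0.8]
opening: 0.0582
```

arm_command:
  plan:
    - [[0.002,0,0,0,0,0,0.05],[0,0,0,0,0,0,0.05]]

```text
t: 21.62
tool_pos: [0.4571, 0.3108, 0.0375]
tool_rot: [1.256, 1.181, -1.245]
contact_force: [-1.0, -0.6, -1.4]
opening: 0.0585
```

arm_command:
  plan:
    - [[0.0015,0,0.002,0,0,0,0.05],[0,0,0,0,0,0,0.05]]

```text
t: 21.78
tool_pos: [0.4572, 0.3087, 0.036]
tool_rot: [1.256, 1.181, -1.245]
contact_force: [-0.9, -0.4, -0.6]
opening: 0.0584
```

arm_command:
  plan:
    - [[0.0015,0,0,0,0,0,0.05],[0,0,0,0,0,0,0.05]]

```text
t: 21.95
tool_pos: [0.4579, 0.309, 0.036]
tool_rot: [1.257, 1.181, -1.244]
contact_force: [-0.1, -1.2, -0.3]
opening: 0.0585
```

Contact (z stopped at 0.036). I'll release and rise.

arm_command:
  plan:
    - [[0,0,0,0,0,0,0.085],[0,0,0,0,0,0,0.085],[0,0,0,0,0,0,0.085],[0,0,0,0,0,0,0.085],[0,0,0,0,0,0,0.085],[-0.01,0,0,0,0,0,0.085],[-0.02,0,0,0,0,0,0.085],[-0.03,0,0,0,0,0,0.085],[-0.035,0,0,0,0,0,0.085],[-0.035,0,0,0,0,0,0.085],[0,0,0,0,0,0,0.085]]

```text
t: 22.87
tool_pos: [0.455, 0.3072, 0.171]
tool_rot: [1.252, 1.183, -1.25]
contact_force: [1.4, 1.4, 1.5]
opening: 0.085
```

Run:
```python
from h import *
go((.668,-.121,.19),-3)
circ('wrist','dish',.05); circ('wrist','stirrer',.03);circ('side','dish',.05);circ('scene','dish',.05)
M,im=shot('wrist','w7')
# box and rack now
for cam in ['scene','side']:
    M,im=shot(cam)
    for n in ['tip_box','tube_rack']: print(cam,n,[(w(M,d['at']).round(4).tolist(),round(d['conf'],2)) for d in mark_of(cam,n)[:2]])
```

```text
at [0.455  0.3072 0.171 ] yaw -3.25 turn x -0.25 shift mm [-19.6 235.1 416.5] |d| 479 level [ 0.   -0.08 -0.01]
wrist dish ellipse [459.1 311.2] [58.1 60.6]
wrist dish [([0.4569, 0.3083, 0.0271], 0.57)]
wrist stirrer ellipse [455.1 309.7] [105.9 113. ]
wrist stirrer []
side dish ellipse [458.6 300.5] [56.1 76.8]
side dish [([0.459, 0.3099, 0.0326], 0.87)]
scene dish ellipse [466.8 294.1] [56.8 95.2]
scene dish [([0.4597, 0.306, 0.0317], 0.83)]
scene tip_box [([0.6675, -0.1275, 0.0306], 0.63)]
scene tube_rack [([0.6709, -0.1174, 0.0008], 0.7)]
side tip_box [([0.6674, -0.1259, 0.0299], 0.75)]
side tube_rack [([0.6708, -0.1175, -0.0031], 0.82)]
```

The dish is on the stirrer, about 4 mm from centre. Now the tip box.

arm_command:
  plan:
    - [[-0.001,0.0125,0.0222,0,0,0,0.085],[-0.001,0.0125,0.0222,0,0,0,0.085],[-0.001,0.0125,0.0222,0,0,0,0.085],[-0.001,0.0125,0.0222,0,0,0,0.085],[-0.001,0.0125,0.0222,0,0,0,0.085],[-0.001,0.0125,0.0222,0,0,0,0.085],[-0.001,0.0125,0.0222,0,0,0,0.085],[-0.001,0.0125,0.0222,0,0,0,0.085],[-0.001,0.0125,0.0222,0,0,0,0.085],[-0.001,0.0125,0.0222,0,0,0,0.085],[-0.001,0.0125,0.0222,0,0,0,0.085],[-0.001,0.0125,0.0222,0,0,0,0.085],[-0.001,0.0125,0.0222,0,0,0,0.085],[-0.001,0.0125,0.0222,0,0,0,0.085],[-0.001,0.0125,0.0222,0,0,0,0.085],[-0.001,0.0125,0.0222,0,0,0,0.085],[-0.001,0.0125,0.0222,0,0,0,0.085],[-0.001,0.0125,0.0222,0,0,0,0.085],[0,0,0,0,0,0,0.085],[0,0,0,0,0,0,0.085]]

```text
t: 25.48
tool_pos: [0.6638, -0.126, 0.1808]
tool_rot: [1.242, 1.186, -1.256]
contact_force: [-0.6, 0.7, 0.2]
opening: 0.0849
```

Run:
```python
from h import *
M,im=shot('wrist','w8')
for n,z in [('tube_rack',.032),('tip_box',.074)]:
    print(n,[(w(M,d['at']).round(4).tolist(),round(d['conf'],2)) for d in mark_of('wrist',n)[:2]])
    r=cut_out('wrist',n)
    if not r: print('none'); continue
    c=max(cv2.findContours(r[0]['mask'].astype(np.uint8),0,2)[0],key=cv2.contourArea)[:,0]
    P=np.array([back('wrist',M,p,z)[:2] for p in c])*1000
    print(n,cv2.minAreaRect(P.astype(np.float32)), P.min(0),P.max(0))
go((.668,-.125,.1),-3)
```

```text
tube_rack []
tube_rack ((671.7821044921875, -64.72689056396484), (23.39474105834961, 60.577457427978516), 86.92597961425781) [641.43697629 -77.13187192] [702.37516336 -51.61973992]
tip_box [([0.6707, -0.1242, 0.0272], 0.72)]
tip_box ((667.599365234375, -121.80624389648438), (100.47097778320312, 60.69075393676758), 87.50701904296875) [ 635.5237388  -173.22270435] [699.5248023  -71.09716605]
at [ 0.6633 -0.1241  0.181 ] yaw -2.91 turn x 0.09 shift mm [81.   5.3  0.3] |d| 81 level [0.   0.25 0.45]
```

View pics/w8.png

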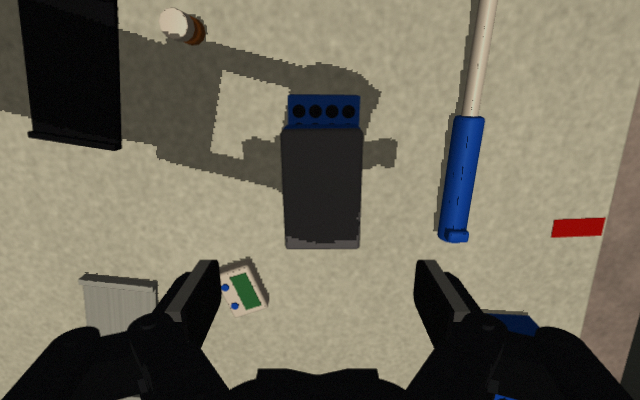

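The box lid is centred at (322,185) px, i.e. (0.668,-0.1225), yaw 87.5°. I'll descend around it.

arm_command:
  plan:
    - [[0.02,0.003,0,-0.2,0.2,0.3,0.085],[0.02,0.002,0,-0.2,0,0.2,0.085],[0.02,0,0,0,0,0,0.085],[0.01,0,0,0,0,0,0.085],[0,0,0,0,0,0,0.085],[0,0,0,0,0,0,0.085]]

```text
t: 26.23
tool_pos: [0.6688, -0.1191, 0.112]
tool_rot: [1.238, 1.186, -1.232]
contact_force: [0.0, 0.2, 0.5]
opening: 0.0852
```

Run:
```python
from h import *
go((.668,-.1225,.05),-2.5)
```

```text
at [ 0.6688 -0.1191  0.112 ] yaw -2.1 turn x 0.4 shift mm [62.  -1.   3.3] |d| 62 level [-0.    0.07 -0.34]
```

arm_command:
  plan:
    - [[0.015,-0.001,0.002,0.3,0,-0.2,0.085],[0.015,0,0.001,0,0,0,0.085],[0.012,0,0,0,0,0,0.085],[0.01,0,0,0,0,0,0.085],[0.008,0,0,0,0,0,0.085],[0,0,0,0,0,0,0.085]]

```text
t: 26.73
tool_pos: [0.6695, -0.1224, 0.0495]
tool_rot: [1.241, 1.182, -1.236]
contact_force: [-1.3, 0.7, -0.6]
opening: 0.0854
```

arm_command:
  plan:
    - [[0,0,0,0,0,0,0.05],[0,0,0,0,0,0,0.05],[0,0,0,0,0,0,0.05],[0,0,0,0,0,0,0.05],[0,0,0,0,0,0,0.05],[0,0,0,0,0,0,0.05]]
  squeeze: 40

```text
t: 27.23
tool_pos: [0.6701, -0.1228, 0.0501]
tool_rot: [1.242, 1.181, -1.236]
contact_force: [-0.2, -0.3, -0.9]
opening: 0.0612
```

arm_command:
  plan:
    - [[-0.01,0,0,0,0,0,0.05],[-0.02,0,0,0,0,0,0.05],[-0.03,0,0,0,0,0,0.05],[-0.03,0,0,0,0,0,0.05],[0,0,0,0,0,0,0.05]]

```text
t: 27.65
tool_pos: [0.6677, -0.1219, 0.1432]
tool_rot: [1.24, 1.186, -1.239]
contact_force: [0.9, -1.3, -0.3]
opening: 0.0613
```

Run:
```python
from h import *
go((.451,-.023,.1),-11)
for cam in ['scene','side','wrist']:
    M,im=shot(cam,cam+'4')
    for n in ['tip_box','tube_rack','box_dock','rack_tray']: print(cam,n,[(w(M,d['at']).round(4).tolist(),round(d['conf'],2)) for d in mark_of(cam,n)[:2]])
```

```text
at [ 0.6677 -0.1219  0.1432] yaw -2.4 turn x 8.6 shift mm [  42.5 -231.7  -55.8] |d| 242 level [-0.    0.08 -0.15]
scene tip_box []
scene tube_rack [([0.6685, -0.119, 0.001], 0.9), ([0.6829, 0.1532, 0.0414], 0.74)]
scene box_dock [([0.4537, -0.0206, 0.003], 0.71)]
scene rack_tray [([0.4253, -0.3152, 0.0048], 0.71)]
side tip_box [([0.6646, -0.1222, 0.1158], 0.56)]
side tube_rack [([0.6689, -0.1153, 0.0005], 0.82)]
side box_dock [([0.4511, -0.0233, -0.0057], 0.85)]
side rack_tray [([0.4271, -0.3165, 0.0018], 0.92)]
wrist tip_box [([0.6642, -0.1227, 0.1127], 0.83)]
wrist tube_rack []
wrist box_dock [([0.4504, -0.0241, -0.0005], 0.77)]
wrist rack_tray []
```

arm_command:
  plan:
    - [[0,0,0,4.3,0,0,0.05],[0,0,0,4.3,0,0,0.05],[0,-0.0222,-0.0054,0,0,0,0.05],[0,-0.0222,-0.0054,0,0,0,0.05],[0,-0.0222,-0.0054,0,0,0,0.05],[0,-0.0222,-0.0054,0,0,0,0.05],[0,-0.0222,-0.0054,0,0,0,0.05],[0,-0.0222,-0.0054,0,0,0,0.05],[0,-0.0222,-0.0054,0,0,0,0.05],[0,-0.0222,-0.0054,0,0,0,0.05],[0,-0.0222,-0.0054,0,0,0,0.05],[0,-0.0222,-0.0054,0,0,0,0.05],[0,0,0,0,0,0,0.05],[0,0,0,0,0,0,0.05]]

```text
t: 29.57
tool_pos: [0.4491, -0.0207, 0.1363]
tool_rot: [1.354, 1.111, -1.359]
contact_force: [0.2, -0.2, -0.9]
opening: 0.0612
```

Run:
```python
from h import *
go((.451,-.023,.05),-11)
M,im=shot('wrist','w9')
for n,z in [('box_dock',.006),('tip_box',T_tool()[2,3]+.024)]:
    print(n,[(w(M,d['at']).round(4).tolist(),round(d['conf'],2)) for d in mark_of('wrist',n)[:2]])
    r=cut_out('wrist',n)
    if not r: print('none'); continue
    c=max(cv2.findContours(r[0]['mask'].astype(np.uint8),0,2)[0],key=cv2.contourArea)[:,0]
    P=np.array([back('wrist',M,p,z)[:2] for p in c])*1000
    print(n,cv2.minAreaRect(P.astype(np.float32)))
```

```text
at [ 0.4491 -0.0207  0.1363] yaw -11.51 turn x -0.51 shift mm [86.3  2.7  1.9] |d| 86 level [0.   0.01 0.23]
box_dock []
box_dock ((461.9119873046875, 19.878984451293945), (44.98940658569336, 79.20762634277344), 79.40788269042969)
tip_box [([0.4506, -0.0221, 0.1167], 0.6), ([0.5615, -0.0018, 0.0048], 0.2)]
tip_box ((450.76300048828125, -14.695430755615234), (97.71228790283203, 61.46176528930664), 78.42953491210938)
```

View pics/w9.png

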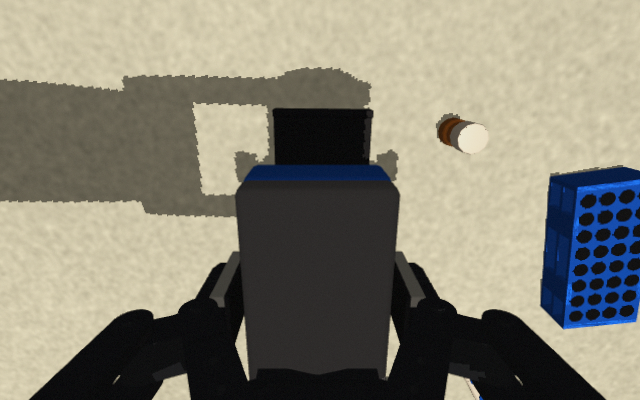

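The dock's far lip runs from (274,108) to (372,110), the box is held level, and the vial at (470,135) is well clear. I'll compute the dock centre from the lip.

Run:
```python
from h import *
M=cam2w('wrist')
a,b=[back('wrist',M,p,.012)[:2] for p in [(274,108.5),(372,110)]]
d=b-a; th=np.degrees(np.arctan2(d[1],d[0])); n=np.array([d[1],-d[0]])/np.linalg.norm(d)
print(a,b,np.linalg.norm(d),th,(a+b)/2+.065*n)
```

```text
[0.43049216 0.04817851] [0.50347552 0.03208192] 0.07473735297488074 -12.437554598912252 [ 0.45298444 -0.02334432]
```

arm_command:
  plan:
    - [[0.02,0.002,0.001,0,0,0.2,0.05],[0.02,0.001,0.001,0,0,0,0.05],[0.02,0,0,0,0,0,0.05],[0.015,0,0,0,0,0,0.05],[0.012,0,0,0,0,0,0.05],[0,0,0,0,0,0,0.05],[0,0,0,0,0,0,0.05]]

```text
t: 30.4
tool_pos: [0.4592, -0.027, 0.0484]
tool_rot: [1.359, 1.102, -1.356]
contact_force: [-0.3, -0.4, -0.6]
opening: 0.0613
```

Run:
```python
from h import *
go((.4525,-.0225,.026),-11.5)
M,im=shot('wrist'); print(w(M,mark_of('wrist','tip_box')[0]['at']))
```

```text
at [ 0.4592 -0.027   0.0484] yaw -11.73 turn x -0.23 shift mm [22.3 -7.5 -3. ] |d| 24 level [-0.    0.02 -0.19]
[ 0.4613043  -0.02896666  0.02859651]
```

arm_command:
  plan:
    - [[0.006,-0.004,-0.002,0,0,-0.1,0.05],[0.006,-0.003,-0.001,0,0,0,0.05],[0.003,0,0,0,0,0,0.05],[0,0,0,0,0,0,0.05]]

```text
t: 30.83
tool_pos: [0.4553, -0.0227, 0.0359]
tool_rot: [1.361, 1.098, -1.352]
contact_force: [0.2, -1.1, -0.7]
opening: 0.0614
```

arm_command:
  plan:
    - [[0.003,0,0,0,0,0,0.05],[0,0,0,0,0,0,0.05]]

```text
t: 31.0
tool_pos: [0.4554, -0.0226, 0.0329]
tool_rot: [1.361, 1.098, -1.352]
contact_force: [-0.8, -0.3, -1.9]
opening: 0.0613
```

arm_command:
  plan:
    - [[0.0025,0,0,0,0,0,0.05],[0,0,0,0,0,0,0.05]]

```text
t: 31.17
tool_pos: [0.4556, -0.0227, 0.0304]
tool_rot: [1.362, 1.097, -1.351]
contact_force: [-0.2, -0.3, -1.1]
opening: 0.061
```

arm_command:
  plan:
    - [[0.002,0,0,0,0,0,0.05],[0,0,0,0,0,0,0.05]]

```text
t: 31.33
tool_pos: [0.4559, -0.0227, 0.0283]
tool_rot: [1.362, 1.097, -1.351]
contact_force: [-0.1, 0.2, -1.1]
opening: 0.0611
```

arm_command:
  plan:
    - [[0.002,-0.0025,0,0,0,-0.2,0.05],[0,0,0,0,0,0,0.05]]

```text
t: 31.5
tool_pos: [0.4533, -0.0222, 0.0262]
tool_rot: [1.36, 1.1, -1.354]
contact_force: [-0.1, 1.3, -0.7]
opening: 0.0611
```

arm_command:
  plan:
    - [[0.002,0,0,0,0,0,0.05],[0,0,0,0,0,0,0.05]]

```text
t: 31.67
tool_pos: [0.4533, -0.0222, 0.024]
tool_rot: [1.36, 1.1, -1.354]
contact_force: [-0.4, 0.3, -0.2]
opening: 0.0614
```

arm_command:
  plan:
    - [[0.0015,0,0,0,0,0,0.05],[0,0,0,0,0,0,0.05]]

```text
t: 31.83
tool_pos: [0.4538, -0.0223, 0.0227]
tool_rot: [1.361, 1.099, -1.353]
contact_force: [0.1, 0.4, -0.3]
opening: 0.0613
```

arm_command:
  plan:
    - [[0.0015,0,0,0,0,0,0.05],[0,0,0,0,0,0,0.05]]

```text
t: 32.0
tool_pos: [0.4543, -0.0224, 0.0229]
tool_rot: [1.36, 1.1, -1.354]
contact_force: [-0.1, 0.3, -1.2]
opening: 0.0612
```

arm_command:
  plan:
    - [[0,0,0,0,0,0,0.085],[0,0,0,0,0,0,0.085],[0,0,0,0,0,0,0.085],[0,0,0,0,0,0,0.085],[0,0,0,0,0,0,0.085],[-0.01,0,0,0,0,0,0.085],[-0.02,0,0,0,0,0,0.085],[-0.03,0,0,0,0,0,0.085],[-0.035,0,0,0,0,0,0.085],[-0.035,0,0,0,0,0,0.085],[0,0,0,0,0,0,0.085]]

```text
t: 32.92
tool_pos: [0.4508, -0.0217, 0.158]
tool_rot: [1.358, 1.105, -1.358]
contact_force: [0.9, -0.1, 0.9]
opening: 0.085
```

Run:
```python
from h import *
go((.67,-.117,.155),-3)
M,im=shot('wrist','w10')
for cam in ['wrist','side','scene']:
  M,im=shot(cam)
  for n in ['tip_box','box_dock','tube_rack']: print(cam,n,[(w(M,d['at']).round(4).tolist(),round(d['conf'],2)) for d in mark_of(cam,n)[:2]])
  if cam=='wrist':
    r=cut_out(cam,'tip_box')
    c=max(cv2.findContours(r[0]['mask'].astype(np.uint8),0,2)[0],key=cv2.contourArea)[:,0]
    print(cv2.minAreaRect((np.array([back(cam,M,p,.048)[:2] for p in c])*1000).astype(np.float32)))
```

```text
at [ 0.4508 -0.0217  0.158 ] yaw -11.71 turn x -8.71 shift mm [  3.  223.9  83.7] |d| 239 level [-0.    0.02 -0.  ]
wrist tip_box [([0.4572, -0.0253, 0.004], 0.56)]
wrist box_dock []
wrist tube_rack [([0.6708, -0.124, -0.0016], 0.72)]
((455.1302490234375, -22.091629028320312), (100.54851531982422, 60.82781219482422), 78.27769470214844)
side tip_box [([0.4534, -0.0274, 0.0046], 0.9)]
side box_dock [([0.4501, -0.0231, -0.0049], 0.88)]
side tube_rack [([0.6695, -0.1135, 0.0003], 0.76)]
scene tip_box [([0.4575, -0.0273, 0.0014], 0.69), ([0.6827, 0.1545, 0.0403], 0.23)]
scene box_dock [([0.4504, -0.0225, 0.0018], 0.68)]
scene tube_rack [([0.449, -0.0239, 0.0008], 0.46), ([0.455, -0.0265, 0.0049], 0.19)]
```

View pics/w10.png

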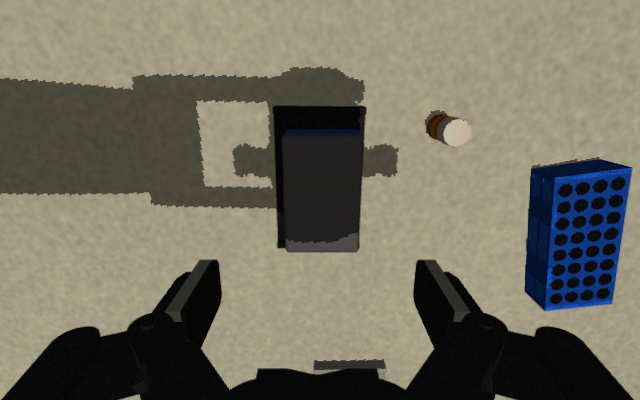

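The box is in the dock between the lips, offset about 4–5 mm. Now the rack.

arm_command:
  plan:
    - [[0,0,0,-4.3,0,0,0.085],[0,0,0,-4.3,0,0,0.085],[0,0.0215,0.008,0,0,0,0.085],[0,0.0215,0.008,0,0,0,0.085],[0,0.0215,0.008,0,0,0,0.085],[0,0.0215,0.008,0,0,0,0.085],[0,0.0215,0.008,0,0,0,0.085],[0,0.0215,0.008,0,0,0,0.085],[0,0.0215,0.008,0,0,0,0.085],[0,0.0215,0.008,0,0,0,0.085],[0,0.0215,0.008,0,0,0,0.085],[0,0.0215,0.008,0,0,0,0.085],[0,0,0,0,0,0,0.085],[0,0,0,0,0,0,0.085]]

```text
t: 34.78
tool_pos: [0.6666, -0.1146, 0.1413]
tool_rot: [1.237, 1.202, -1.254]
contact_force: [-0.0, 0.4, -0.7]
opening: 0.0852
```

```bash
cat >> h.py <<'E'
def rect(cam,n,z):
    M,im=shot(cam); r=cut_out(cam,n)
    print(cam,n,[(w(M,d['at']).round(4).tolist(),round(d['conf'],2)) for d in mark_of(cam,n)[:2]])
    for q in r[:2]:
        c=max(cv2.findContours(q['mask'].astype(np.uint8),0,2)[0],key=cv2.contourArea)[:,0]
        print(cv2.minAreaRect((np.array([back(cam,M,p,z)[:2] for p in c])*1000).astype(np.float32)))
E
python3 - <<'E'
from h import *
go((.67,-.117,.1),-3); rect('wrist','tube_rack',.032)
E
```

```text
at [ 0.6666 -0.1146  0.1413] yaw -2.62 turn x 0.38 shift mm [41.2  4.2  2.3] |d| 42 level [-0.   -0.17  1.  ]
wrist tube_rack [([0.67, -0.1195, 0.0034], 0.65)]
((668.8302001953125, -117.57030487060547), (132.29640197753906, 61.08441925048828), 86.6419906616211)
```

arm_command:
  plan:
    - [[0.02,0.002,0.002,0.4,0,0.5,0.085],[0.02,0.001,0.001,0.2,0,0.4,0.085],[0.015,0,0,0,0,0,0.085],[0.01,0,0,0,0,0,0.085],[0,0,0,0,0,0,0.085],[0,0,0,0,0,0,0.085]]

```text
t: 35.43
tool_pos: [0.6656, -0.1147, 0.0782]
tool_rot: [1.252, 1.182, -1.246]
contact_force: [-0.6, 0.4, 0.5]
opening: 0.085
```

Run:
```python
from h import *
go((.669,-.118,.012),-3.3); rect('wrist','tube_rack',.032)
```

```text
at [ 0.6656 -0.1147  0.0782] yaw -3.11 turn x 0.19 shift mm [66.2  3.4  3.3] |d| 66 level [ 0.   -0.12 -0.17]
wrist tube_rack [([0.6672, -0.1189, 0.0012], 0.71)]
((668.4242553710938, -117.39789581298828), (133.70375061035156, 61.69727325439453), 86.50045013427734)
```

arm_command:
  plan:
    - [[0.015,0.002,0.002,0.2,0,-0.2,0.085],[0.015,0.001,0.001,0,0,0,0.085],[0.015,0,0,0,0,0,0.085],[0.01,0,0,0,0,0,0.085],[0.007,0,0,0,0,0,0.085],[0,0,0,0,0,0,0.085]]

```text
t: 36.08
tool_pos: [0.6725, -0.1195, 0.0145]
tool_rot: [1.255, 1.176, -1.247]
contact_force: [-0.7, 0.4, -0.5]
opening: 0.0849
```

arm_command:
  plan:
    - [[0,0,0,0,0,0,0.05],[0,0,0,0,0,0,0.05],[0,0,0,0,0,0,0.05],[0,0,0,0,0,0,0.05],[0,0,0,0,0,0,0.05],[0,0,0,0,0,0,0.05]]
  squeeze: 40

```text
t: 36.58
tool_pos: [0.6728, -0.1196, 0.0148]
tool_rot: [1.255, 1.176, -1.247]
contact_force: [-0.3, -1.1, -1.0]
opening: 0.0589
```

arm_command:
  plan:
    - [[-0.01,0,0,0,0,0,0.05],[-0.02,0,0,0,0,0,0.05],[-0.03,0,0,0,0,0,0.05],[-0.03,0,0,0,0,0,0.05],[0,0,0,0,0,0,0.05]]

```text
t: 37.0
tool_pos: [0.67, -0.1189, 0.1073]
tool_rot: [1.254, 1.181, -1.25]
contact_force: [1.8, -0.6, 0.2]
opening: 0.0589
```

Run:
```python
from h import *
rect('wrist','tube_rack',T_tool()[2,3]+.02); rect('side','tube_rack',.1)
go((.428,-.314,.1),-10.5)
```

```text
wrist tube_rack [([0.6727, -0.1194, 0.0949], 0.68)]
((671.161376953125, -107.67176818847656), (115.13955688476562, 59.17903518676758), 86.5901107788086)
side tube_rack [([0.6688, -0.1143, 0.0833], 0.57)]
((665.4935913085938, -131.14730834960938), (123.30525970458984, 66.70613098144531), 86.46183776855469)
at [ 0.6644 -0.1173  0.0965] yaw -3.35 turn x 7.15 shift mm [  -1.3 -196.6  236.5] |d| 308 level [-0.   -0.29  0.81]
```

arm_command:
  plan:
    - [[-0.005,0,0,3.6,0,0.4,0.05],[-0.005,0,0,3.6,0,0.4,0.05],[-0.002,-0.0157,0.0189,0,0,0,0.05],[0,-0.0157,0.0189,0,0,0,0.05],[0,-0.0157,0.0189,0,0,0,0.05],[0,-0.0157,0.0189,0,0,0,0.05],[0,-0.0157,0.0189,0,0,0,0.05],[0,-0.0157,0.0189,0,0,0,0.05],[0,-0.0157,0.0189,0,0,0,0.05],[0,-0.0157,0.0189,0,0,0,0.05],[0,-0.0157,0.0189,0,0,0,0.05],[0,-0.0157,0.0189,0,0,0,0.05],[0,-0.0157,0.0189,0,0,0,0.05],[0,-0.0157,0.0189,0,0,0,0.05],[0,0,0,0,0,0,0.05],[0,0,0,0,0,0,0.05]]

```text
t: 38.63
tool_pos: [0.4128, -0.3033, 0.0819]
tool_rot: [1.345, 1.162, -1.366]
contact_force: [-0.5, 0.5, -2.5]
opening: 0.0592
```

Run:
```python
from h import *
rect('wrist','rack_tray',.006);rect('wrist','tube_rack',T_tool()[2,3]+.02)
M,im=shot('wrist','w11')
go((.428,-.314,.03),-10.5)
```

```text
wrist rack_tray []
((433.66314697265625, -283.6276550292969), (100.99401092529297, 79.64506530761719), 79.17977142333984)
wrist tube_rack [([0.4156, -0.3058, 0.0695], 0.58)]
((417.3661804199219, -291.9035339355469), (114.18402862548828, 59.91109848022461), 79.58609008789062)
at [ 0.4147 -0.303   0.0833] yaw -10.54 turn x -0.04 shift mm [52.5 17.2  9.3] |d| 56 level [-0.02 -1.    2.32]
```

View pics/w11.png

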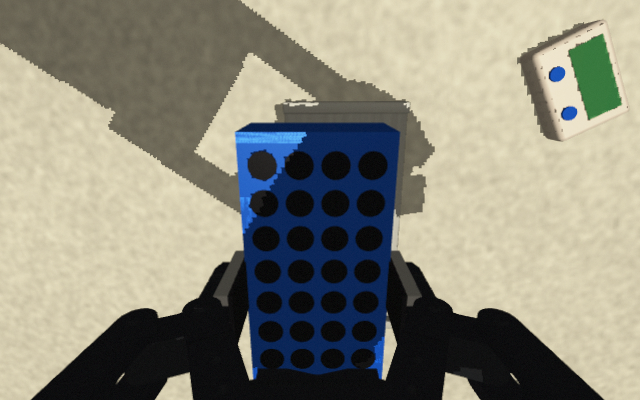

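The tray's far end shows at (276–411, 102), and the network rectangle puts its centre at (0.428,-0.3145). I'll level out and re-centre before descending.

arm_command:
  plan:
    - [[0.005,0.008,0.005,0,-0.5,1.2,0.05],[0.01,0.007,0.005,0,-0.5,1.1,0.05],[0.01,0,0,0,0,0,0.05],[0,0,0,0,0,0,0.05],[0,0,0,0,0,0,0.05]]

```text
t: 39.4
tool_pos: [0.4302, -0.3144, 0.0578]
tool_rot: [1.34, 1.116, -1.34]
contact_force: [0.5, -0.2, -1.7]
opening: 0.0588
```

Run:
```python
from h import *
rect('wrist','rack_tray',.006);rect('wrist','tube_rack',T_tool()[2,3]+.02)
go((.428,-.316,.03),-10.7)
```

```text
wrist rack_tray []
((441.1378173828125, -243.60813903808594), (21.0181827545166, 79.62422943115234), 80.89820098876953)
wrist tube_rack [([0.4326, -0.3157, 0.0435], 0.77)]
((432.5888366699219, -303.2639465332031), (114.66799926757812, 59.154483795166016), 79.6560287475586)
at [ 0.4303 -0.315   0.0585] yaw -10.35 turn x 0.35 shift mm [28.5 -2.2  1.3] |d| 29 level [-0.    0.12 -0.22]
```

arm_command:
  plan:
    - [[0.01,-0.001,0.001,0.3,0,-0.2,0.05],[0.01,-0.001,0,0,0,0,0.05],[0.006,0,0,0,0,0,0.05],[0,0,0,0,0,0,0.05]]

```text
t: 40.03
tool_pos: [0.4283, -0.3164, 0.0311]
tool_rot: [1.343, 1.111, -1.346]
contact_force: [-0.2, 0.3, -1.9]
opening: 0.059
```

arm_command:
  plan:
    - [[0.003,0,0,0,0,0,0.05],[0,0,0,0,0,0,0.05]]

```text
t: 40.2
tool_pos: [0.4276, -0.3157, 0.0264]
tool_rot: [1.344, 1.114, -1.347]
contact_force: [-0.1, 0.3, -1.4]
opening: 0.059
```

arm_command:
  plan:
    - [[0.0025,0,0,0,0,0,0.05],[0,0,0,0,0,0,0.05]]

```text
t: 40.37
tool_pos: [0.4275, -0.3157, 0.0234]
tool_rot: [1.344, 1.114, -1.347]
contact_force: [-0.3, 0.1, -1.4]
opening: 0.0587
```

Run:
```python
from h import *
go((.4285,-.316,.02),-10.5)
```

```text
at [ 0.4275 -0.3157  0.0234] yaw -10.7 turn x -0.2 shift mm [3.4 1.1 0.1] |d| 4 level [0.   0.1  0.04]
```

arm_command:
  plan:
    - [[0.002,0,0,0,0,0,0.05],[0,0,0,0,0,0,0.05]]

```text
t: 40.53
tool_pos: [0.4277, -0.3159, 0.0216]
tool_rot: [1.344, 1.114, -1.347]
contact_force: [-0.3, 0.4, -1.7]
opening: 0.0587
```

arm_command:
  plan:
    - [[0.0015,0,0,0,0,0,0.05],[0,0,0,0,0,0,0.05]]

```text
t: 40.7
tool_pos: [0.428, -0.3161, 0.0203]
tool_rot: [1.343, 1.113, -1.346]
contact_force: [-0.1, 0.0, -1.4]
opening: 0.0589
```

arm_command:
  plan:
    - [[0.0015,0,0,0,0,0,0.05],[0,0,0,0,0,0,0.05]]

```text
t: 40.87
tool_pos: [0.4286, -0.3167, 0.0198]
tool_rot: [1.343, 1.111, -1.346]
contact_force: [1.5, 0.5, -1.5]
opening: 0.0586
```

In contact. I'll release, rise well clear and check everything.

arm_command:
  plan:
    - [[0,0,0,0,0,0,0.085],[0,0,0,0,0,0,0.085],[0,0,0,0,0,0,0.085],[0,0,0,0,0,0,0.085],[0,0,0,0,0,0,0.085],[-0.01,0,0,0,0,0,0.085],[-0.02,0,0,0,0,0,0.085],[-0.03,0,0,0,0,0,0.085],[-0.035,0,0,0,0,0,0.085],[-0.035,0,0,0,0,0,0.085],[-0.035,0,0,0,0,0,0.085],[-0.035,0,0,0,0,0,0.085],[0,0,0,0,0,0,0.085],[0,0,0,0,0,0,0.085]]

```text
t: 42.03
tool_pos: [0.4274, -0.3149, 0.2341]
tool_rot: [1.343, 1.111, -1.346]
contact_force: [-0.7, -0.8, -0.2]
opening: 0.0849
```

Run:
```python
from h import *
go((.56,0,.3),-10.5)
rect('wrist','rack_tray',.006);rect('wrist','tube_rack',.038)
shot('wrist','w12')
for a,b in [('tin','balance'),('dish','stirrer'),('tip_box','box_dock'),('tube_rack','rack_tray'),('amber_jar','vial')]:
  for cam in ['side','scene']:
    P=[]
    for n in (a,b):
        Q=[]
        for _ in range(3):
            M,im=shot(cam); r=mark_of(cam,n)
            if r: Q.append(w(M,r[0]['at']))
        P.append(np.median(Q,0) if Q else np.full(3,np.nan))
    print(cam,a,P[0].round(4),b,P[1].round(4),'diff mm',((P[0]-P[1])*1000).round(1))
s0=shot('side')[1][:,:,::-1]; b=cv2.imread('pics/w12.png')
v=np.hstack([cv2.resize(s0[60:400,200:460],(382,500)),cv2.resize(b[:,140:480],(418,500))]); cv2.imwrite('pics/c9.png',v)
```

```text
at [ 0.4274 -0.3149  0.2341] yaw -10.69 turn x -0.19 shift mm [ -67.1   73.2 -333.5] |d| 348 level [-0.    0.22 -0.14]
wrist rack_tray []
((427.8176574707031, -314.983154296875), (166.01937866210938, 79.02642059326172), 79.6777572631836)
wrist tube_rack []
((429.69146728515625, -315.640380859375), (130.00686645507812, 59.767784118652344), 79.25272369384766)
side tin [0.6787 0.1583 0.0384] balance [ 0.6699  0.1563 -0.0008] diff mm [ 8.9  2.  39.2]
scene tin [0.6832 0.1565 0.0389] balance [0.6733 0.1538 0.0049] diff mm [ 9.8  2.7 34. ]
side dish [0.46   0.3086 0.0331] stirrer [ 0.4559  0.3097 -0.0039] diff mm [ 4.2 -1.  37. ]
scene dish [0.4586 0.3075 0.0322] stirrer [ 4.515e-01  3.085e-01 -2.000e-04] diff mm [ 7.1 -1.  32.4]
side tip_box [ 0.4547 -0.0277  0.0055] box_dock [ 0.4488 -0.0218 -0.0049] diff mm [ 5.9 -5.9 10.3]
scene tip_box [ 0.4565 -0.029   0.0037] box_dock [ 0.4483 -0.0225  0.0007] diff mm [ 8.2 -6.5  2.9]
side tube_rack [ 0.4315 -0.3143  0.0046] rack_tray [nan nan nan] diff mm [nan nan nan]
scene tube_rack [ 0.4318 -0.3156  0.0078] rack_tray [ 0.4267 -0.3161  0.0012] diff mm [5.1 0.5 6.7]
side amber_jar [0.5795 0.254  0.0018] vial [0.5628 0.0009 0.0008] diff mm [ 16.7 253.1   1. ]
scene amber_jar [0.5828 0.2515 0.0013] vial [ 0.5611 -0.0042 -0.0018] diff mm [ 21.7 255.6   3.1]
```

View pics/c9.png

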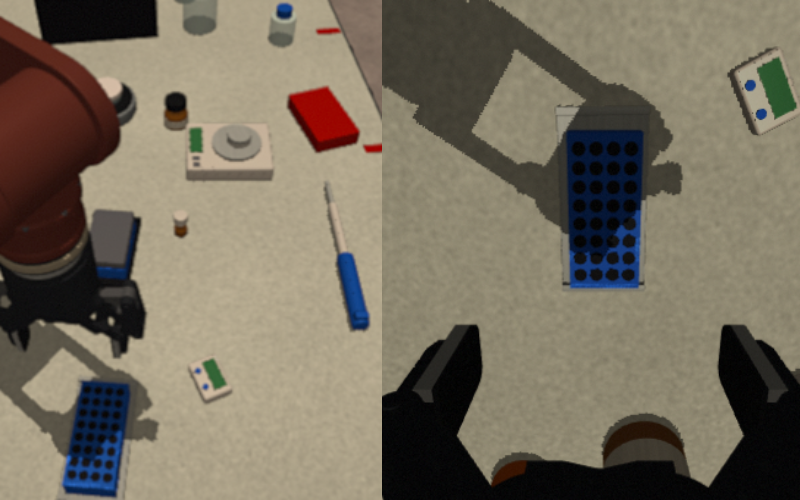

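That was my last picture. The rack is centred in the tray and the tin sits near the middle of the pan. The networks' origins disagree a little on the tin and box, so I'll compute those from the saved close-up corners.

Run:
```python
from h import *
def tool(p,yw):
    T=np.eye(4);T[:3,:3]=R.from_euler('z',yw,degrees=True).as_matrix()@np.array([[0,1,0],[0,0,-1.],[-1,0,0]]);T[:3,3]=p
    return T@np.array(calibration('wrist')['hand_eye'])
M=tool((.4508,-.0217,.158),-11.71)
f=lambda p,z: back('wrist',M,p,z)[:2]*1000
a,b=f((274,107),.012),f((365,107),.012); d=(b-a)/np.linalg.norm(b-a); n=np.array([d[1],-d[0]])
print('dock far corners',a,b,np.linalg.norm(b-a),'centre',(a+b)/2+65*n, 'near left',f((278,248),.012), 'pred', a+130*n)
c=[f(p,.048) for p in [(282,132),(363,132),(286,251),(358,251)]]
print('box corners',np.round(c,1).tolist(),'centre',np.mean(c,0))
# tin on pan, w5 picture (pose then): tin visible relative to pan, contrast measured
g=cv2.GaussianBlur(cv2.cvtColor(cv2.imread('pics/side3.png'),6),(3,3),0)
for cam in ['scene','side']:
    Mc,im=shot(cam); 
    for n,z in [('tin',.056)]:
        r=cut_out(cam,n); m=r[0]['mask']; ys,xs=np.nonzero(m); print(cam,r[0]['conf'],m.sum(),'mid-body',back(cam,Mc,(xs.mean(),ys.mean()),.048))
        # pan: ellipse centre pixel for assumed centre, and image column extents of the pan at its widest rows
```

```text
dock far corners [429.50600296  47.95401461] [502.87553538  32.69159649] 74.94017410314426 centre [452.95278047 -23.31488498] near left [401.92710345 -77.88688484] pred [403.03002556 -79.32136644]
box corners [[435.7, 30.7], [494.2, 18.5], [416.0, -64.9], [474.3, -77.0]] centre [455.07311327 -23.17365647]
scene 0.51 231 mid-body [0.67835792 0.15654522 0.048     ]
side 0.78 219 mid-body [0.67626809 0.15829207 0.048     ]
```

The box is about 2 mm and the tin about 4 mm off centre by geometry. The arm is clear of everything, so I'll hand in.

```bash
python3 -c "
from h import *
o=ctrl.get_obs();print(o['t'],o['tool_pos'],o['contact_force']);print(finish_job())"
```

```text
48.6333 [ 0.42689852 -0.31444097  0.23140496] [-0.11880131  0.99098285  0.34866045]
the job is handed in; nothing more can be done
None
```

The stack is taken apart and all four pieces are set upright in their places. I handed the job in at 48.6 s of the 104 s allowed, with the open gripper about 0.19 m above the rack and touching nothing. `finish_job` gave no verdict.

My last checks measured each piece's distance from the centre of its place. The limit is 12 mm.

| Piece | Place | Distance from centre | Basis |
|---|---|---|---|
| Tin | balance pan | about 4 mm | masks and pan outline |
| Dish | stirrer plate | about 4 mm; networks' origins gave 4–7 mm | mask and networks |
| Tip box | dock | about 2 mm, lengthways within about 2° | corners in a close picture |
| Tube rack | tray | about 2 mm, lengthways within about 1° | masks from directly above |

**Jar and vial:** both read within about 5 mm of where they stood at the start, which is the noise of the networks.

**Disagreement:** the networks' origins gave larger offsets for the tin (9–10 mm) and the box (8–10 mm). I put more weight on the close-up geometry, and both figures are inside the limit. The networks also missed the tray in some of the last pictures, so its position comes from its mask.

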